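# Release the painted block from the sloping jig and lay it out to dry

### The arm

A 6-joint arm with a two-finger parallel gripper is mounted at the origin on the work surface. World frame = base frame: x ahead of the robot, y to its left, z up, the work surface at z = 0. Lengths are in mm, angles in rad, forces in N, time in s.
With the tool pointing down it reaches from about 350 to 875 mm from the base axis. Payload 4.2 kg.
Tool frame: the origin (TCP) lies at the very end of the fingers, on their centre line; the grasp point (between the pads) lies 19 mm behind it; z points along the fingers, y is the direction in which the jaws open and shut (so a half turn about z gives the same grasp; the last joint's range is limited). The gripper opens to 85 mm and grips with 20 to 120 N. Pads are 22 mm wide; open, the fingers measure 114 mm over their backs; the gripper's body (76 mm by 85 mm) begins 54 mm behind the grasp point. The pads swing forward as they close: fully open they stand 13 mm farther back than shut.
Start: joints at [1.542, 0.385, 0.008, 0, -1.194, -0.259], TCP at [177.37, 599.282, 192.212] pointing down, gripper open.
Joint ranges: [-3.14, 3.14], [-1.21, 2.06], [-1.07, 1.41], [-3.16, 2.05], [-2.99, -0.16], [-3.1, 3.1]. Speed limits (rad/s): [2.79, 2.79, 3.14, 3.14, 3.14, 3.14].

### API

Orientations are given as a unit quaternion [x, y, z, w].
In Python, from bench import arm gives the robot as it stands.
- The arm moves only by the tool apply_moves, never from a script. Its argument "plan" is one flat list of numbers, 5 for each row, row after row: the gripper's target within -1 to 1 (shut at 1, half-way at 0, fully open at -1), then the shift along the world's x, y, z in m, then the turn about the world's z in degrees. A call has 1 to 8 rows; each row is the pose to reach, as a shift and turn from the pose commanded when the call began; what a row does not reach only later rows make up. A row lasts 1/12 s, in which the tool goes at most 41.7 mm and 7.16 degrees, less where a joint would pass 70% of its speed; a pose out of reach is approached as far as the arm can. A call with a gripper value outside its range is refused whole. The fingers move at their own pace and stop on an object; the grip force is fixed at half the most. Time passes only in rows, so rows that repeat a pose let the fingers close. It gives the time, the measured TCP pose, the force and the opening at its end, in the units of the state.
- arm.read_state(): the state, without advancing time (a new reading comes with each control period).
- arm.get_image(name): name is "scene" or "top" or "wrist"; returns a dict with "color" (480x640x3 uint8, red, green, blue), "range_z" (480x640 float32, mm along the optical axis (not along the pixel's ray), 0 where there is no reading), "camera_matrix" (3x3 intrinsics, pixels), "k1" (the pictures are not rectified: a ray, as slopes to the right and down, at radius r is drawn at 1 + k1 r^2 times it, then the intrinsics apply), "camera_from_world" (4x4, takes a point from world to camera coordinates); the wrist camera has in their place "mount" (4x4, takes a point from camera to tool coordinates, whose origin is the TCP and whose axes are the flange's). Camera axes: x right, y down, z forward; pixel columns grow to the right and rows downward; lengths in mm; the calibration is good to about 2 mm. A picture is of the moment at which its call begins: read the wrist's pose just before it.
- arm.job_done(): hands the job in, once; it reports no verdict.
The state is a dict: "clock": time; "joints": joint angles; "joint_vel": joint speeds; "joint_efforts": joint torques, N m; "position": TCP position; "ee_rot": TCP orientation; "contact_force": force on the tool from outside, world axes, zero at the start; "wrist_torque": the same for the moment, N m; "gripper_width": finger opening in mm.
Only numpy, scipy, OpenCV 4.12 (cv2) and the standard library are available. Lean on these libraries where they do the work, as an engineer would, in place of code of your own. Each camera call takes 0.05 s, during which the arm holds its last target.

### The job

Throw the red handle of the toggle clamp over so that the clamp snaps fully open, then lift the blue-painted wooden block straight out of its sloping nest and lay it down gently, flat and painted side up, inside the empty drying tray. Leave the clamp open, and do not disturb the red-painted block in the other tray or the coffee cup. Do not pull at the block while the clamp is still shut.

Things in the scene. Friction and masses are not known exactly. Their poses are not given: they have to be found in the camera images.
- block_center (a point): Centre of the loose light-wood block to move, 46 x 96 x 36 mm (its x, y, z), about 0.11 kg; blue flower painted on its +z (top) face. It starts in the sloping nest: its +x points up the slope, y is level across it, +z is square to the slope (up and towards the robot). Grip it by the two long faces, 46 mm apart; its ends, 96 mm apart, are too wide to grip.
- nest (a point): Middle of the nest on the plywood jig's bed, under the block's centre (axes: jig's, z up, x away from the robot). The bed slopes 35 degrees, low edge towards the robot, and runs on 57 mm above and below the block. Four L-shaped corner stops, 8 mm high and 1.5 mm clear of the block, hold it: lift it out along its own +z. They leave 50 mm free at the middle of each long face.
- clamp_grip (a point): Centre of the red round grip (18 mm thick, 60 mm long) of the clamp's handle, at the block's +y end. Site +z runs up the handle; its free end is 30 mm beyond, its pivot 68 mm below, 50 mm over the bed. Shut, the handle stands square to the bed, 96 mm along block +y from the block's centre. Opening tips it away from the block, to block +y, about an axis along block x, and swings the arm up.
- clamp_pad (a point): Underside of the orange pad (16 mm) on the clamp's arm. Shut, it is on the block's top 28 mm to +y of its centre, and the arm's top is 57 mm over the bed. The open arm stands on edge 78 mm to the block's +y, reaching 110 mm over the bed, its pad 60 mm or more from the block's centre line.
- clamp_handle (a joint): Angle of the clamp handle: 0 shut, 1.25 rad fully open. It is sprung over centre: it needs about 4 N at the grip's centre to start, passes centre at 0.35 rad, then snaps open by itself and stays.
- tray_floor (a point): Centre of the inner floor of the empty, fixed drying tray (plywood, cork floor, inside 66 mm along point x by 116 mm along point y; rim 4 mm above the floor and 6 mm thick; floor 4 mm above the table). The block lies with its 96 mm length along the tray's y, either way round.
- dry_block_center (a point): Centre of a like block, painted red, lying in a second identical tray: not to be disturbed. Its own axes are like those of the other block.
- cup: Paper coffee cup with white lid and card sleeve, 124 mm high, 86 mm across, loose; origin at the centre of its underside; not to be disturbed.
Things that resemble listed ones, but are neither listed nor needed, are in the scene too. Leave any green or purple look-alike of the part that bears block_center alone.

How it is judged:
By the outcome, as a careful person would: the job done as asked, in the order asked, and still so for the second after the job is handed in, with the robot touching nothing.
It also fails if it takes over 56 s, if anything falls off the work surface, if the arm or the gripper's body presses on something with over 40 N, if the wrist force passes 120 N, or if a joint passes its speed limit or range.

## Working session

There is one attempt and no reset: what is moved stays moved. The work goes in short steps, Python scripts to look and compute and a tool call to move; the robot and the scene stay as the last step left them, time stands still between calls to the robot, and variables do not carry over. Pictures are saved under pics/ and viewed, and the job is handed in when it is done.

Besides the shell and the picture viewer there is one more tool, called as name(argument=value, ...) on one line, values as JSON. apply_moves: Moves the arm, as the interface text tells. Its arguments: {"type":"object","properties":{"plan":{"type":"array","items":{"type":"number"}}},"required":["plan"]}

```bash
ls; mkdir -p pics
python3 - <<'E'
from bench import arm
import cv2,numpy as np
print(arm.read_state())
for n in ["scene","top","wrist"]:
    d=arm.get_image(n); cv2.imwrite(f"pics/{n}0.png",d["color"][:,:,::-1])
    np.savez(f"pics/{n}0.npz",**d)
    print(n,{k:v for k,v in d.items() if k not in("color","range_z")})
E
```

```text
pics
{'clock': 0.0, 'joints': array([ 1.54160867e+00,  3.85578414e-01,  6.64140852e-03, -5.21474622e-04,
       -1.19402021e+00, -2.58598923e-01]), 'joint_vel': array([-0.0012818 ,  0.00128604,  0.00107123,  0.0016363 , -0.00017977,
        0.0011033 ]), 'joint_efforts': array([ 3.27971811e-04, -3.92290628e+01,  1.88403010e+01,  4.18652639e+00,
       -4.65450576e-03, -2.77437657e-06]), 'position': array([177.18309041, 598.6585436 , 191.11126143]), 'ee_rot': array([ 9.89650806e-01, -1.43492355e-01, -1.17090197e-04,  1.10108191e-03]), 'contact_force': array([-0.53537092, -0.34380763, -0.74247   ]), 'wrist_torque': array([0.00950794, 0.03835049, 0.01281185]), 'gripper_width': 85.52486283632939}
scene {'camera_matrix': array([[457.56992109,   0.        , 324.17730376],
       [  0.        , 457.56992109, 238.39695944],
       [  0.        ,   0.        ,   1.        ]]), 'k1': -0.12068305016468288, 'camera_from_world': array([[ 2.01019172e-02,  9.99745123e-01, -1.02762551e-02,
        -4.34983430e+01],
       [ 6.91044408e-01, -2.13213231e-02, -7.22497770e-01,
        -2.47386254e+02],

[... 596 characters left out ...]
43613506e-02, -9.95612284e-01,
         1.31919524e+03],
       [ 0.00000000e+00,  0.00000000e+00,  0.00000000e+00,
         1.00000000e+00]])}
wrist {'camera_matrix': array([[344.79025564,   0.        , 324.01258227],
       [  0.        , 344.79025564, 245.79830087],
       [  0.        ,   0.        ,   1.        ]]), 'k1': -0.0363771020083152, 'mount': array([[ 6.50450383e-04, -9.61895576e-01, -2.73416310e-01,
         6.93429047e+01],
       [ 9.99999273e-01,  3.48179588e-04,  1.15405517e-03,
        -6.95055193e-02],
       [-1.01488258e-03, -2.73416862e-01,  9.61895103e-01,
        -1.82496399e+02],
       [ 0.00000000e+00,  0.00000000e+00,  0.00000000e+00,
         1.00000000e+00]])}
```

The scene shows the jig with a red handle at about (460,240). The empty tray is at about (210,328), the red block's tray at (241,275) and the cup at (135,280). In the top view the blue flower is at (227,198), the red handle at (166,211) and the empty tray at (406,173). Next I'll look closer.

```bash
cat > h.py <<'E'
import numpy as np, cv2
def load(n): return dict(np.load(f"pics/{n}.npz"))
def slopes(d,uv):
    K=d["camera_matrix"];k=float(d["k1"])
    uv=np.asarray(uv,float).reshape(-1,1,2)
    return cv2.undistortPoints(uv,K,np.array([k,0,0,0,0.])).reshape(-1,2)
def world(d,uv,z=None,T=None):
    """T: cam->world 4x4"""
    if T is None: T=np.linalg.inv(d["camera_from_world"])
    s=slopes(d,uv); r=np.c_[s,np.ones(len(s))]
    if z is None:
        zz=[d["range_z"][int(round(v)),int(round(u))] for u,v in np.reshape(uv,(-1,2))]
        P=r*np.array(zz)[:,None]; return P@T[:3,:3].T+T[:3,3]
    D=r@T[:3,:3].T; o=T[:3,3]
    return o+D*((z-o[2])/D[:,2])[:,None]
def cloud(d,T=None,box=None):
    u0,v0,u1,v1=box or (0,0,640,480)
    U,V=np.meshgrid(np.arange(u0,u1),np.arange(v0,v1))
    uv=np.c_[U.ravel(),V.ravel()]; P=world(d,uv,T=T)
    return P.reshape(v1-v0,u1-u0,3)
def crop(img,box,s,name):
    u0,v0,u1,v1=box; cv2.imwrite(name,cv2.resize(img[v0:v1,u0:u1,::-1],None,fx=s,fy=s,interpolation=cv2.INTER_CUBIC))
E
python3 - <<'E'
from h import *
a=load("scene0");b=load("top0")
crop(a["color"],(370,210,500,345),5,"pics/c1.png")
crop(b["color"],(150,140,265,235),6,"pics/c2.png")
crop(a["color"],(490,0,620,130),5,"pics/c3.png")
C=cloud(b)
for p in [(227,198),(166,211),(180,160),(240,160),(170,218),(245,218),(165,153),(250,154),(406,173),(386,233),(488,199)]: print(p,C[p[1],p[0]].round(1))
C=cloud(a)
for p in [(460,228),(461,250),(430,300),(210,328),(241,275)]: print(p,C[p[1],p[0]].round(1))
E
```

```text
(227, 198) [561.3 202.   90.9]
(166, 211) [522.7 316.6 172.9]
(180, 160) [645.9 306.6  94.6]
(240, 160) [643.9 173.  101.7]
(170, 218) [525.7 344.3  15.5]
(245, 218) [524.9 169.3  18.6]
(165, 153) [659.9 338.3 102.9]
(250, 154) [680.5 160.8  -2.2]
(406, 173) [ 633.8 -210.2    1.3]
(386, 233) [ 487.2 -154.    43.8]
(488, 199) [ 553.4 -365.2  126.4]
(460, 228) [519.6 314.3 174.9]
(461, 250) [547.9 316.7 139.2]
(430, 300) [646.1 239.2 101.3]
(210, 328) [ 630.2 -213.5    1.3]
(241, 275) [ 509.8 -154.8   35.1]
```

Run:
```python
from h import *
def fit(P):
    P=P.reshape(-1,3);P=P[np.isfinite(P).all(1)]
    for _ in range(4):
        c=np.median(P,0) if _==0 else P.mean(0); w=np.linalg.svd(P-c)[2][2] if len(P)<3000 else None
        w=w*np.sign(w[2]); r=(P-P.mean(0))@w; k=abs(r)<max(2.5*np.median(abs(r)),1); P=P[k]
    return P.mean(0),w,r.std(),len(P)
b=load("top0");C=cloud(b)
def rep(n,f):
    c,w,s,k=f; print(n,c.round(1),w.round(4),"tilt",np.degrees(np.arccos(w[2])).round(2),"yaw",np.degrees(np.arctan2(-w[1],-w[0])).round(2),s.round(2),k)
bed1=C[155:174,172:246]; rep("bed up",fit(bed1))
bed2=C[207:216,190:240]; rep("bed low",fit(bed2))
bt=C[192:205,213:239]; rep("block top",fit(bt))
a=load("scene0");A=cloud(a)
rep("bed low s",fit(A[292:297,392:455]))
rep("blocktop s",fit(A[272:274,393:418]))
# edges of the jig bed in top
# crop coords (6x, offset 150,140)
for n,p in dict(upL=(90,68),upR=(598,98),lowL=(120,458),lowR=(590,487), b_tl=(285,285),b_tr=(553,290),b_bl=(278,390),b_br=(543,408),flower=(461,349)).items():
    q=(150+(p[0]+.5)/6-.5,140+(p[1]+.5)/6-.5); print(n,np.round(q,1),world(b,[q])[0].round(1))
# flower & red colors
for nm,d,Cc in(("top",b,C),("scene",a,A)):
    im=d["color"].astype(int); R,G,B=im[...,0],im[...,1],im[...,2]
    m=(R>130)&(G<60)&(B<60)&(Cc[...,1]>270)&(Cc[...,1]<360)&(Cc[...,2]>60)
    P=Cc[m]; print(nm,"red",m.sum(),np.median(P,0).round(1),P.min(0).round(1),P.max(0).round(1))
    c=P.mean(0);w=np.linalg.svd(P-c)[2][0]; print(w.round(3)); t=(P-c)@w; print(t.min(),t.max(),(c+w*t.min()).round(1),(c+w*t.max()).round(1))
    m=(B>120)&(R<90)&(Cc[...,1]>130)&(Cc[...,1]<290)&(Cc[...,0]<620)&(Cc[...,2]>30)
    P=Cc[m]; print("blue",m.sum(),P.mean(0).round(1))
```

```text
bed up [636.5 243.1  95.6] [ 0.9802 -0.0012  0.1979] tilt 78.58 yaw 179.93 12.07 1406
bed low [539.5 237.9  34.4] [ 0.993  -0.0034  0.1183] tilt 83.21 yaw 179.8 5.93 450
block top [560.7 204.6  95.6] [ 0.9901 -0.0025  0.1405] tilt 81.92 yaw 179.86 8.18 338
bed low s [612.8 235.4  78.2] [-0.5473  0.0224  0.8366] tilt 33.21 yaw -2.35 1.05 253
blocktop s [568.3 201.5  96.9] [-0.7424  0.0252  0.6695] tilt 47.97 yaw -1.95 1.05 50
upL [164.6 150.9] [687.6 363.6   2.9]
upR [249.2 155.9] [675.1 162.2   1.1]
lowL [169.6 215.9] [530.1 344.5  19.5]
lowR [247.9 220.8] [519.5 163.4   9.2]
b_tl [197.1 187.1] [584.3 266.7  99.9]
b_tr [241.8 187.9] [588.1 172.6  63.8]
b_bl [195.9 204.6] [554.2 280.5  36.2]
b_br [240.1 207.6] [547.2 179.1  34.8]
flower [226.4 197.8] [562.6 204.   85.8]
top red 137 [521.4 318.4 173.2] [503.3 310.4 140. ] [546.  330.1 186.7]
[-0.653  0.078  0.753]
-36.36667564830031 22.333271729091376 [546.2 315.9 140.9] [507.8 320.5 185.1]
blue 54 [562.5 203.7  89.2]
scene red 203 [530.4 315.3 161.3] [508.  308.2 136.8] [549.2 324.5 185.2]
[ 0.582 -0.036 -0.812]
-28.65908433809083 29.72936629910167 [513.2 316.5 185.4] [547.2 314.4 137.9]
blue 19 [562.8 200.1  88.3]
```

Run:
```python
from h import *
b=load("top0");C=cloud(b);a=load("scene0");A=cloud(a)
for v in range(150,224,3): print(v,C[v,228].round(1),C[v,210].round(1))
print("scene")
for v in range(264,312,2): print(v,A[v,405].round(1),A[v,425].round(1))
print(np.median(C[60:75,480:520].reshape(-1,3),0), C[250:280,240:280,2].std(),C[250:280,240:280,2].mean(),A[380:400,480:500,2].mean())
```

```text
150 [691.9 214.2  -9.1] [ 6.901e+02  2.559e+02 -4.000e-01]
153 [ 6.827e+02  2.129e+02 -4.000e-01] [6.827e+02 2.557e+02 1.000e-01]
156 [653.8 200.   97.8] [651.5 237.9 108.9]
159 [645.3 198.8 106.2] [646.9 239.4  99. ]
162 [640.2 199.7  98.6] [640.3 239.4  98.5]
165 [634.2 200.1  94.9] [634.5 240.   93.9]
168 [629.1 201.1  86.6] [629.4 241.2  86.1]
171 [622.  200.8  88.7] [622.9 241.3  84.7]
174 [616.4 201.5  82.5] [616.4 241.5  83.2]
177 [610.1 201.7  80.2] [611.  242.6  75.8]
180 [603.6 201.8  78.6] [604.8 243.   72.6]
183 [596.2 201.3  82.1] [596.  241.   84.1]
186 [587.5 199.7  93.7] [586.7 238.5  99.3]
189 [579.3 198.4 103.2] [580.7 239.   95.2]
192 [573.5 199.   98.1] [575.  239.9  89. ]
195 [567.8 199.8  91.6] [568.6 240.1  87.5]
198 [561.7 200.1  88.2] [562.5 240.7  83. ]
201 [556.5 201.5  77.6] [556.3 241.2  79.7]
204 [549.3 201.   80.9] [549.7 241.2  78.8]
207 [548.5 206.8  35.6] [549.1 248.8  31.6]
210 [542.5 207.6  28.5] [542.3 248.8  30.8]
213 [536.  208.   24.8] [535.7 249.2  27.6]
216 [529.4 208.4  21.3] [529.8 250.6  18.3]
219 [522.5 208.5  20.3] [522.8 250.4  19. ]
22
[... 523 characters left out ...]
 [594.3 240.2  89. ]
286 [594.9 198.9  85. ] [596.1 240.5  84.7]
288 [597.3 199.   81.5] [599.8 240.1  82.7]
290 [598.4 199.4  76.3] [601.2 240.6  77.9]
292 [598.8 200.1  70.4] [603.4 240.8  74.1]
294 [606.8 198.5  73.6] [611. 239.  77.]
296 [619.4 195.7  82.8] [624.4 235.1  87.2]
298 [633.  192.5  93.4] [636.7 231.7  96.2]
300 [642.7 190.4  99.2] [648.2 228.4 104.4]
302 [649.1 189.2 101.1] [653.7 227.4 105.1]
304 [651.8 189.2  98.2] [656.8 227.2 102.8]
306 [654.4 189.2  95.2] [656.7 228.1  96.4]
308 [587.1 209.9   0.6] [ 5.882e+02  2.544e+02 -1.000e-01]
310 [638.8 195.3  61.7] [638.9 236.7  59.9]
[ 899.10485146 -447.29285581   -0.92809307] 95.9829311438477 6.0319669781494 1.1338796432196148
```

```bash
python3 - <<'E'
from h import *
a=load("scene0");b=load("top0")
crop(a["color"],(385,262,445,302),13,"pics/c4.png")
crop(b["color"],(190,174,250,214),13,"pics/c5.png")
E
cat > model.py <<'E'
from h import *
from scipy.optimize import least_squares
from scipy.spatial.transform import Rotation as Ro
def proj(d,P):
    T=d["camera_from_world"]; p=np.atleast_2d(P)@T[:3,:3].T+T[:3,3]
    return cv2.projectPoints(p.reshape(-1,1,3),np.zeros(3),np.zeros(3),d["camera_matrix"],np.array([float(d["k1"]),0,0,0,0]))[0].reshape(-1,2)
def Rb(psi,tilt=35): return (Ro.from_euler('z',psi,degrees=True)*Ro.from_euler('y',-tilt,degrees=True)).as_matrix()
E
python3 - <<'E'
from model import *
a=load("scene0");b=load("top0")
q=lambda p,o:((p[0]+.5)/13-.5+o[0],(p[1]+.5)/13-.5+o[1])
S=[((23,-48,18),(72,192)),((23,48,18),(678,203)),((-23,-48,18),(52,118)),((23,0,-18),(385,405))]
T=[((23,48,18),(100,160)),((23,-48,18),(658,190)),((-23,-48,18),(645,440)),((-23,48,18),(98,400)),((23,0,-18),(400,100))]
B=cloud(b);A=cloud(a)
bedT=np.r_[B[157:176,180:244].reshape(-1,3),B[209:217,200:240].reshape(-1,3)]
bedS=A[297:300,395:455].reshape(-1,3)
topT=B[193:203,214:236].reshape(-1,3)
def f(x,w=1):
    R=Rb(x[3]);c=x[:3];r=[]
    for d,L,o in((a,S,(385,262)),(b,T,(190,174))):
        for m,p in L:
            r+=list((proj(d,c+R@np.array(m))[0]-q(p,o)))
    n=R[:,2]
    for P,h,s in((bedT,-18,1),(bedS,-18,1),(topT,18,1)):
        r+=[np.median((P-c)@n-h)*.5]
    return np.array(r)
s=least_squares(f,[565,225,75,0])
print(s.x.round(2),np.sqrt((s.fun**2).mean())); print(s.fun.round(2))
c=s.x[:3];R=Rb(s.x[3])
print("grip",c+R@[0,96,-18+50+68],"free end",c+R@[0,96,-18+50+98],"pivot",c+R@[0,96,32],"pad",c+R@[0,28,18])
np.savez("blk.npz",c=c,psi=s.x[3])
E
```

```text
[574.74 219.47  73.85  -3.81] 0.7057262376780867
[ 1.33 -0.78  1.3  -0.51  0.72 -0.03 -0.33  0.36 -0.34  0.13  0.46  0.59
  1.46 -0.01  0.57  0.32  1.06 -0.83  0.14  0.1   0.51]
grip [523.89108793 319.07543906 155.76817253] free end [506.72187217 320.21953945 180.34273386] pivot [562.80797699 316.48214485 100.06583352] pad [566.29900718 248.09870581  88.5977049 ]
```

Run:
```python
from h import *
a=load("scene0");b=load("top0")
crop(b["color"],(370,145,445,200),10,"pics/c6.png")
crop(a["color"],(170,300,250,355),10,"pics/c7.png")
```

apply_moves(plan=[0,0,0,0.04,0,0,0,0,0.08,0,0,0,0,0.12,-7,0,0.03,-0.02,0.15,-14,0,0.06,-0.05,0.15,-21,0,0.09,-0.08,0.15,-28,0,0.12,-0.11,0.15,-35,0,0.15,-0.14,0.15,-42])

```text
clock: 0.82
position: [323.1, 462.7, 342.2]
ee_rot: [0.871, -0.491, -0.0, 0.0]
contact_force: [1.4, 0.8, -0.8]
gripper_width: 43.0
```

Run:
```python
from model import *
a=load("scene0");b=load("top0")
for d,o,L in((b,(370,145),[(128,78),(668,172),(615,505),(72,410)]),(a,(170,300),[(180,90),(738,158),(638,470),(55,380)])):
    uv=[((p[0]+.5)/10-.5+o[0],(p[1]+.5)/10-.5+o[1]) for p in L]
    P=world(d,uv,z=8.); print(P.round(1)); print(P.mean(0).round(1),[np.linalg.norm(P[i]-P[(i+1)%4]).round(1) for i in range(4)])
    e=P[0]-P[1] if P[0][1]>P[1][1] else P[1]-P[0]; e2=P[3]-P[2] if P[3][1]>P[2][1] else P[2]-P[3]
    print("y axis angle-90",[np.degrees(np.arctan2(v[1],v[0])-np.pi/2).round(2) for v in(e,e2)])
from bench import arm
d=arm.get_image("wrist"); np.savez("pics/w1.npz",**d); cv2.imwrite("pics/w1.png",d["color"][:,:,::-1])
C=cloud(d,T=d["mount"]); 
np.set_printoptions(suppress=True,linewidth=150)
rz=d["range_z"]
m=(C[...,2]>-90)&(C[...,2]<15)&(rz>0)
P=C[m]; print(len(P),P.min(0),P.max(0))
for z in range(-60,12,4):
    k=(P[:,2]>z)&(P[:,2]<=z+4)
    if k.sum():
        for sg in(-1,1):
            q=P[k&(P[:,1]*sg>0)]
            if len(q): print(z,sg,len(q),q.min(0).round(1),q.max(0).round(1))
```

```text
[[ 682.1 -153.6    8. ]
 [ 659.7 -282.1    8. ]
 [ 579.8 -267.4    8. ]
 [ 602.4 -139.     8. ]]
[ 631.  -210.5    8. ] [np.float64(130.5), np.float64(81.3), np.float64(130.4), np.float64(81.0)]
y axis angle-90 [np.float64(-9.89), np.float64(-10.0)]
[[ 582.3 -270.     8. ]
 [ 602.8 -143.4    8. ]
 [ 681.8 -156.1    8. ]
 [ 658.6 -282.5    8. ]]
[ 631.4 -213.     8. ] [np.float64(128.2), np.float64(80.0), np.float64(128.6), np.float64(77.4)]
y axis angle-90 [np.float64(-9.23), np.float64(-10.42)]
6292 [-11.53010142 -52.25583989 -89.98110902] [ 14.38359619  52.63146066 -41.39106768]
-60 -1 213 [-11.2 -34.6 -60. ] [ 11.9 -20.8 -56. ]
-60 1 225 [-11.3  21.  -60. ] [ 11.8  35.  -56. ]
-56 -1 200 [-10.3 -34.8 -56. ] [ 11.6 -20.9 -52. ]
-56 1 185 [-11.1  21.1 -56. ] [ 11.7  35.1 -52. ]
-52 -1 160 [-11.5 -34.2 -52. ] [ 11.7 -20.9 -48.1]
-52 1 163 [-11.1  21.  -51.9] [ 11.5  34.2 -48.1]
-48 -1 105 [-10.8 -27.8 -48. ] [ 11.5 -20.9 -44.1]
-48 1 101 [-11.5  21.1 -48. ] [ 11.6  27.8 -44.1]
-44 -1 33 [-10.3 -21.2 -44. ] [  7.7 -21.  -41.7]
-44 1 32 [-10.   21.1 -44. ] [  8.   21.4 -41.4]
```

Run:
```python
from h import *
d=load("w1"); C=cloud(d,T=d["mount"])
for v in range(284,345,5): print(v,[(u,C[v,u].round(0).tolist(),round(float(d["range_z"][v,u]))) for u in (246,256,264,272)])
crop(d["color"],(200,270,300,370),6,"pics/w1c.png")
```

```text
284 [(246, [-142.0, -126.0, 336.0], 557), (256, [-145.0, -111.0, 342.0], 563), (264, [-145.0, -98.0, 343.0], 563), (272, [-144.0, -85.0, 342.0], 563)]
289 [(246, [-144.0, -122.0, 319.0], 541), (256, [-151.0, -110.0, 337.0], 560), (264, [-153.0, -98.0, 340.0], 564), (272, [-153.0, -85.0, 342.0], 565)]
294 [(246, [-147.0, -120.0, 307.0], 529), (256, [-153.0, -107.0, 321.0], 544), (264, [11.0, -25.0, -51.0], 142), (272, [11.0, -21.0, -51.0], 143)]
299 [(246, [-148.0, -116.0, 291.0], 515), (256, [11.0, -27.0, -56.0], 137), (264, [11.0, -24.0, -55.0], 139), (272, [10.0, -21.0, -54.0], 140)]
304 [(246, [7.0, -32.0, -51.0], 143), (256, [11.0, -26.0, -60.0], 134), (264, [11.0, -23.0, -60.0], 133), (272, [8.0, -21.0, -54.0], 140)]
309 [(246, [7.0, -31.0, -56.0], 139), (256, [11.0, -26.0, -64.0], 129), (264, [11.0, -23.0, -64.0], 130), (272, [6.0, -21.0, -54.0], 140)]
314 [(246, [7.0, -31.0, -60.0], 135), (256, [11.0, -25.0, -67.0], 127), (264, [11.0, -22.0, -68.0], 126), (272, [5.0, -21.0, -56.0], 140)]
319 [(246, [11.0, -28.0, -73.0], 122), (256, [11.0, -24.0, -73.0], 121), (264, [11.0, -21.0, -72.0], 122), (272, [2.0, -21.0, -56.0], 140)]
324 [(246, [11.0, -27.0, -76.0], 118), (256, [11.0, -23.0, -76.0], 118), (264, [10.0, -21.0, -74.0], 120), (272, [0.0, -21.0, -56.0], 140)]
329 [(246, [11.0, -26.0, -80.0], 115), (256, [11.0, -23.0, -80.0], 115), (264, [7.0, -21.0, -73.0], 123), (272, [-1.0, -21.0, -57.0], 140)]
334 [(246, [13.0, -25.0, -85.0], 109), (256, [9.0, -23.0, -79.0], 116), (264, [6.0, -21.0, -74.0], 121), (272, [-3.0, -21.0, -59.0], 139)]
339 [(246, [12.0, -24.0, -87.0], 108), (256, [7.0, -23.0, -78.0], 117), (264, [5.0, -21.0, -75.0], 121), (272, [-6.0, -21.0, -58.0], 140)]
344 [(246, [11.0, -24.0, -89.0], 105), (256, [6.0, -23.0, -81.0], 115), (264, [3.0, -21.0, -75.0], 122), (272, [-8.0, -21.0, -58.0], 141)]
```

Run:
```python
from model import *
a=load("scene0")
for z in(191,204,237,260): print(z,proj(a,[[177.2,598.7,z]]).round(1))
A=cloud(a); print(A[114,523],A[110,523],A[119,560],A[114,560],A[105,540],A[125,540], A[90,540])
b=load("top0"); B=cloud(b); print(B[360:440:10,20].round(0))
```

```text
191 [[534.6 134.2]]
204 [[536.  129.9]]
237 [[539.5 118.8]]
260 [[542.  110.9]]
[169.90392129 553.69322565 246.22558121] [173.36270802 548.8408364  259.50848093] [203.66631522 639.56149859 252.15975468] [200.50573057 636.85256661 264.63078674] [ 32.67551755 667.62465596 201.72042297] [144.13390218 624.22433527 199.84906048] [190.83617557 569.20935564 323.97987686]
[[218. 612. 173.]
 [203. 598. 201.]
 [182. 599. 197.]
 [163. 597. 200.]
 [171. 530. 337.]
 [152. 534. 328.]
 [105. 595. 202.]
 [ 84. 597. 198.]]
```

Run:
```python
from h import *
for n in("wrist0","w1"):
    d=load(n); C=cloud(d,T=d["mount"]); rz=d["range_z"]
    m=(rz>0)&(rz<200)&(C[...,0]>-13)&(C[...,0]<13)
    P=C[m]; P=P[abs(P[:,1])<70]
    for sg in(-1,1):
        q=P[(P[:,1]*sg>0)]; i=np.argsort(q[:,2])[-8:]; print(n,sg,q[i].round(1).tolist())
d=load("wrist0");C=cloud(d,T=d["mount"]);print(C[250:300:10,250:400:50].round(0).tolist())
crop(d["color"],(140,280,500,480),2,"pics/w0c.png")
```

```text
wrist0 -1 [[12.4, -11.0, -7.8], [10.1, -62.1, -7.8], [7.9, -17.0, -7.8], [-3.1, -9.7, -7.7], [-4.3, -13.0, -7.7], [-9.2, -61.7, -7.7], [-7.3, -11.9, -7.7], [0.9, -2.0, -7.5]]
wrist0 1 [[3.8, 44.5, -7.7], [-4.9, 33.5, -7.7], [-11.5, 51.1, -7.7], [-4.9, 6.2, -7.6], [9.5, 5.0, -7.6], [10.6, 26.4, -7.6], [2.0, 47.9, -7.5], [10.5, 23.2, -7.3]]
w1 -1 [[7.0, -21.1, -42.4], [7.5, -21.1, -42.3], [-2.4, -21.0, -42.1], [4.0, -21.2, -42.0], [-3.4, -21.1, -42.0], [7.7, -21.1, -41.8], [-5.6, -21.2, -41.7], [-3.1, -21.1, -41.7]]
w1 1 [[8.0, 21.2, -42.4], [4.5, 21.4, -42.2], [-3.8, 21.3, -42.1], [-4.8, 21.3, -42.1], [6.4, 21.3, -42.0], [-3.0, 21.3, -41.8], [-3.5, 21.3, -41.8], [-2.7, 21.3, -41.4]]
[[[18.0, -39.0, -10.0], [18.0, -12.0, -10.0], [18.0, 14.0, -10.0]], [[12.0, -39.0, -9.0], [12.0, -13.0, -10.0], [13.0, 14.0, -10.0]], [[7.0, -39.0, -10.0], [7.0, -13.0, -9.0], [7.0, 14.0, -10.0]], [[1.0, -39.0, -10.0], [1.0, -13.0, -9.0], [1.0, 14.0, -10.0]], [[-5.0, -40.0, -8.0], [-5.0, -13.0, -9.0], [-5.0, 14.0, -10.0]]]
```

apply_moves(plan=[0,0.04,0,0.01,-7,0,0.08,0,0.02,-14,0,0.12,0,0.03,-21,0,0.16,0,0.04,-28,0,0.2,0,0.05,-35,0,0.24,0,0.05,-35.5,0,0.28,0,0.05,-35.5,0,0.32,0,0.05,-35.5])

```text
clock: 1.53
position: [640.8, 463.7, 392.4]
ee_rot: [-0.682, 0.731, 0.0, -0.0]
contact_force: [0.3, 2.5, 1.4]
gripper_width: 42.6
```

apply_moves(plan=[0,0.04,0,0,0,0,0.08,0,0,0,0,0.12,0,0,0,0,0.16,0,0,0,0,0.2,0,0,0,0,0.24,0,0,0,0,0.28,0,0,0,0,0.32,0,0,0])

```text
clock: 2.2
position: [768.5, 410.8, 326.4]
ee_rot: [-0.682, 0.731, -0.005, 0.015]
contact_force: [-0.2, 0.2, -0.1]
gripper_width: 42.8
```

apply_moves(plan=[0,0,0,0,0,0,0,0,0,0,0,0,0,0,0])

```text
clock: 2.45
position: [767.8, 411.7, 325.5]
ee_rot: [-0.682, 0.731, -0.005, 0.014]
contact_force: [-1.2, -0.4, -0.3]
gripper_width: 42.9
```

Run:
```python
from bench import arm
s=arm.read_state(); print(s["joints"].round(3),s["position"].round(1),s["ee_rot"].round(4),s["joint_vel"].round(3))
from scipy.spatial.transform import Rotation as R
print(R.from_quat(s["ee_rot"]).as_matrix().round(4))
```

```text
[ 0.679  0.967  1.408  0.008 -1.982 -0.745] [767.8 411.7 325.5] [-0.6822  0.731  -0.0046  0.0143] [ 0.011 -0.006  0.     0.     0.     0.   ]
[[-0.0689 -0.9973  0.0272]
 [-0.9975  0.0692  0.0128]
 [-0.0146 -0.0262 -0.9995]]
```

apply_moves(plan=[0,-0.03,0,0,0,0,-0.06,0,0,0,0,-0.06,0,0,0])

```text
clock: 2.7
position: [706.2, 412.5, 324.5]
ee_rot: [-0.683, 0.731, -0.005, 0.014]
contact_force: [-0.5, -0.0, 1.5]
gripper_width: 42.6
```

Run:
```python
from bench import arm
s=arm.read_state(); print(s["joints"].round(3),s["position"].round(1),s["ee_rot"].round(4))
```

```text
[ 0.729  0.733  0.923  0.009 -1.733 -0.795] [706.2 412.5 324.5] [-0.6827  0.7306 -0.0045  0.0139]
```

apply_moves(plan=[0,0.3,0.15,0,0,0,0.6,0.3,0,0,0,0.6,0.3,0,0,0,0.6,0.3,0,0])

```text
clock: 3.03
position: [778.1, 445.4, 288.5]
ee_rot: [-0.683, 0.73, -0.008, 0.021]
contact_force: [2.4, 1.4, -3.5]
gripper_width: 42.5
```

```bash
cat > st.py <<'E'
from bench import arm
import numpy as np
s=arm.read_state(); q=s["joints"]; print(s["clock"],q.round(3),s["position"].round(1),s["ee_rot"].round(4), "tilt deg",np.degrees(np.pi/2-(q[1]-q[2]-q[4])).round(2), "w",s["gripper_width"].round(1))
E
python3 st.py
```

```text
Traceback (most recent call last):
  File "st.py", line 3, in <module>
    s=arm.read_state(); q=s["joints"]; print(s["clock"],q.round(3),s["position"].round(1),s["ee_rot"].round(4), "tilt deg",np.degrees(np.pi/2-(q[1]-q[2]-q[4])).round(2), "w",s["gripper_width"].round(1))
                                                                                                                                                                              ^^^^^^^^^^^^^^^^^^^^^^^^
AttributeError: 'float' object has no attribute 'round'
```

apply_moves(plan=[0,0.6,0.3,0.3,0,0,0.6,0.3,0.3,0,0,0.6,0.3,0.3,0,0,0.6,0.3,0.3,0,0,0.6,0.3,0.3,0,0,0.6,0.3,0.3,0])

```text
clock: 3.53
position: [798.8, 443.7, 284.8]
ee_rot: [-0.681, 0.731, -0.013, 0.042]
contact_force: [-0.1, 0.4, 0.2]
gripper_width: 43.0
```

```bash
sed -i 's/s\["gripper_width"\].round(1)/round(s["gripper_width"],1)/' st.py; python3 st.py
```

```text
3.5333 [ 0.691  1.018  1.408  0.022 -1.875 -0.753] [798.8 443.7 284.8] [-0.6815  0.7305 -0.0129  0.0418] tilt deg 4.87 w 43.0
```

apply_moves(plan=[1,-0.034,-0.02,0,0,1,-0.068,-0.04,0,0,1,-0.102,-0.06,0,0,1,-0.136,-0.08,0,0,1,-0.17,-0.1,0,0,1,-0.204,-0.12,0,0,1,-0.24,-0.14,0,0,1,-0.277,-0.16,0,0])

```text
clock: 4.2
position: [564.1, 307.1, 284.9]
ee_rot: [-0.681, 0.731, -0.013, 0.042]
contact_force: [0.1, -0.0, 1.5]
gripper_width: 0.2
```

```bash
python3 st.py
python3 - <<'E'
from bench import arm
from h import *
from scipy.spatial.transform import Rotation as R
for n in("scene","wrist"):
    d=arm.get_image(n); np.savez(f"pics/{n}2.npz",**d); cv2.imwrite(f"pics/{n}2.png",d["color"][:,:,::-1])
C=cloud(d,T=d["mount"]); rz=d["range_z"]
m=(rz>0)&(rz<200)&(abs(C[...,0])<14)&(abs(C[...,1])<40)&(C[...,2]>-110)&(C[...,2]<5)
P=C[m]; i=np.argsort(P[:,2])[-300:]; print(P[i][::20].round(1))
a=load("scene2"); crop(a["color"],(360,110,520,340),3.4,"pics/s2c.png") if 0 else cv2.imwrite("pics/s2c.png",cv2.resize(a["color"][150:340,360:520,::-1],None,fx=3,fy=3,interpolation=cv2.INTER_CUBIC))
E
```

```text
4.2 [ 0.764  0.318  0.124  0.028 -1.293 -0.841] [564.1 307.1 284.9] [-0.6813  0.7307 -0.0129  0.0422] tilt deg 4.81 w 0.2
[[ 11.    6.2 -50.4]
 [ 11.3  -5.  -50. ]
 [ 11.2   3.8 -49.6]
 [ 11.    0.  -49.3]
 [ 11.3  -2.1 -49. ]
 [  7.6 -10.1 -48.8]
 [  6.9  -8.9 -48.3]
 [  7.2 -11.9 -48.1]
 [ 11.2   3.  -47.7]
 [ 11.5  -3.4 -47.2]
 [  7.1  -9.  -46.8]
 [ 10.7  -0.4 -46.4]
 [ 11.3   0.  -45.8]
 [ 11.1  -1.3 -45.2]
 [ 11.2  -0.4 -44.4]]
```

Run:
```python
from model import *
a=load("scene2"); w=load("wrist2")
p=np.array([564.1,307.1,284.9]);Rt=Ro.from_quat([-0.6813,0.7307,-0.0129,0.0422]).as_matrix()
for k in(0,20,36,45,60): print(k,(p-k*Rt[:,2]).round(0),proj(a,[p-k*Rt[:,2]]).round(1))
A=cloud(a)
for u,v in[(474,181),(474,176),(478,178),(473,172)]: print(u,v,A[v,u].round(0))
T=np.eye(4);T[:3,:3]=Rt;T[:3,3]=p; T=T@w["mount"]
W=cloud(w,T=T)
for u,v in[(325,111),(375,240),(350,232),(395,250),(325,230),(240,245),(368,80)]: print(u,v,W[v,u].round(1))
```

```text
0 [564. 307. 285.] [[473.3 200. ]]
20 [563. 306. 305.] [[475.  190.8]]
36 [561. 306. 321.] [[476.3 183.3]]
45 [561. 305. 330.] [[477.1 179. ]]
60 [559. 305. 345.] [[478.4 171.7]]
474 181 [574. 295. 335.]
474 176 [567. 296. 341.]
478 178 [567. 304. 337.]
473 172 [566. 293. 349.]
325 111 [571.  208.8  90.5]
375 240 [529.1 320.9 178.2]
350 232 [550.8 321.5 147.6]
395 250 [491.8 392.9   0.8]
325 230 [577.3 326.7 117.5]
240 245 [712.3 374.6   3.1]
368 80 [522.2 171.7   1.8]
```

apply_moves(plan=[1,-0.03,-0.015,0,0,1,-0.041,-0.024,-0.01,0,1,-0.041,-0.024,-0.05,0,1,-0.041,-0.024,-0.09,0,1,-0.041,-0.024,-0.13,0,1,-0.041,-0.024,-0.155,0,1,-0.041,-0.024,-0.17,0,1,-0.041,-0.024,-0.17,0])

```text
clock: 4.97
position: [523.5, 283.3, 110.1]
ee_rot: [-0.681, 0.731, -0.013, 0.038]
contact_force: [-0.6, 0.5, -0.8]
gripper_width: -0.3
```

```bash
cat > snap.py <<'E'
import sys
from bench import arm
from h import *
n,cam=sys.argv[1:3]; box=list(map(int,sys.argv[3:7])) if len(sys.argv)>3 else [0,0,640,480]
d=arm.get_image(cam); np.savez(f"pics/{n}.npz",**d)
s=min(800/(box[2]-box[0]),600/(box[3]-box[1]),8); crop(d["color"],box,s,f"pics/{n}.png"); print("scale",s)
E
python3 st.py; python3 snap.py s3 scene 370 180 510 345
```

```text
4.9667 [ 0.784  0.363 -0.264  0.036 -0.869 -0.876] [523.5 283.3 110.1] [-0.6813  0.7309 -0.0125  0.0377] tilt deg 4.26 w -0.3
scale 3.6363636363636362
```

apply_moves(plan=[1,0,0.01,0,0,1,0,0.018,0,0,1,0,0.026,0,0,1,0,0.033,0,0,1,0,0.04,0,0,1,0,0.047,0,0,1,0,0.05,0,0])

```text
clock: 5.6
position: [524.8, 336.3, 113.7]
ee_rot: [-0.682, 0.73, -0.012, 0.042]
contact_force: [0.1, -0.9, -0.5]
gripper_width: -0.1
```

```bash
python3 st.py; python3 snap.py s4 scene 370 180 510 345
```

```text
5.6 [ 0.847  0.4   -0.198  0.042 -0.893 -0.941] [524.8 336.3 113.7] [-0.6817  0.7303 -0.0125  0.0417] tilt deg 4.6 w -0.1
scale 3.6363636363636362
```

apply_moves(plan=[1,0,0,0.04,0,0,0,0,0.08,0,0,0,0,0.12,0,0,0.02,0,0.155,0,0,0.06,0,0.18,0,0,0.1,0,0.19,0,0,0.14,0,0.19,0,0,0.18,0,0.19,0])

```text
clock: 6.32
position: [704.8, 335.1, 305.8]
ee_rot: [-0.682, 0.73, -0.013, 0.043]
contact_force: [1.5, 1.4, 0.2]
gripper_width: 42.6
```

```bash
python3 st.py; python3 snap.py s5 scene 370 180 510 345
```

```text
6.3167 [ 0.658  0.584  0.599  0.017 -1.498 -0.727] [704.8 335.1 305.8] [-0.6819  0.7301 -0.0128  0.0429] tilt deg 5.04 w 42.6
scale 3.6363636363636362
```

apply_moves(plan=[0,-0.03,-0.03,0,0,0,-0.06,-0.06,0,0,0,-0.09,-0.09,0,0,0,-0.12,-0.12,0,0,0,-0.15,-0.15,0,0,0,-0.18,-0.18,0,0,0,-0.21,-0.21,0,0,0,-0.24,-0.24,0,0])

```text
clock: 7.03
position: [465.6, 97.5, 302.8]
ee_rot: [-0.682, 0.73, -0.013, 0.041]
contact_force: [0.9, -0.6, 1.3]
gripper_width: 42.5
```

apply_moves(plan=[0,-0.04,-0.01,0,0,0,-0.08,-0.02,0,0,0,-0.12,-0.04,0,0,0,-0.16,-0.06,0,0,0,-0.2,-0.08,0,0,0,-0.24,-0.09,0,0,0,-0.28,-0.09,0,0])

```text
clock: 7.62
position: [211.1, 9.9, 303.9]
ee_rot: [-0.679, 0.733, -0.012, 0.041]
contact_force: [-1.3, 1.8, 1.0]
gripper_width: 42.9
```

```bash
python3 st.py
```

```text
7.6167 [ 1.021 -0.617 -0.591  0.045 -1.525 -1.097] [211.1   9.9 303.9] [-0.6794  0.7326 -0.0119  0.0408] tilt deg 4.13 w 42.9
```

apply_moves(plan=[0,0.03,0,-0.04,0,0,0.06,0,-0.08,0,0,0.09,0,-0.12,0,0,0.12,0,-0.16,0,0,0.12,0,-0.19,0,0,0.05,0,-0.2,0,0,0,0,-0.2,0,0,0,0,-0.2,0])

```text
clock: 8.28
position: [217.3, 10.7, 103.3]
ee_rot: [-0.679, 0.733, -0.014, 0.032]
contact_force: [-1.9, 1.7, 2.3]
gripper_width: 42.6
```

```bash
python3 st.py
```

```text
8.2833 [ 0.972 -0.438 -1.043  0.052 -0.91  -1.078] [217.3  10.7 103.3] [-0.6794  0.7329 -0.0137  0.0323] tilt deg 3.23 w 42.6
```

apply_moves(plan=[0,-0.06,-0.08,-0.02,0,0,-0.12,-0.16,-0.03,0,0,-0.12,-0.16,-0.03,0,0,-0.12,-0.16,-0.03,0])

```text
clock: 8.62
position: [149.3, -100.0, 99.8]
ee_rot: [-0.685, 0.727, -0.009, 0.044]
contact_force: [0.6, -1.5, -1.0]
gripper_width: 42.8
```

```bash
python3 st.py
```

```text
8.6167 [ 0.482 -0.603 -1.069 -0.007 -1.015 -0.538] [ 149.3 -100.    99.8] [-0.685   0.7272 -0.0091  0.0438] tilt deg 5.11 w 42.8
```

apply_moves(plan=[-0.3,0.02,0,0.035,0,-0.3,0.04,-0.005,0.07,0,-0.3,0.065,-0.01,0.1,0,-0.3,0.095,-0.015,0.125,0,-0.3,0.13,-0.02,0.145,0,-0.3,0.165,-0.03,0.16,0,-0.3,0.2,-0.04,0.175,0,-0.3,0.235,-0.05,0.19,0])

```text
clock: 9.28
position: [385.9, -150.9, 290.0]
ee_rot: [-0.682, 0.73, -0.008, 0.04]
contact_force: [1.0, 0.2, 0.9]
gripper_width: 55.5
```

apply_moves(plan=[-0.3,0.037,-0.015,0,0,-0.3,0.074,-0.03,0,0,-0.3,0.111,-0.045,0,0,-0.3,0.148,-0.06,0,0,-0.3,0.185,-0.075,0,0,-0.3,0.222,-0.09,0,0,-0.3,0.259,-0.105,0,0,-0.3,0.296,-0.12,0,0])

```text
clock: 9.95
position: [682.0, -270.5, 289.0]
ee_rot: [-0.682, 0.73, -0.008, 0.04]
contact_force: [0.1, -0.1, 1.0]
gripper_width: 55.8
```

```bash
cat >> st.py <<'E'
x,y,z,w=s["ee_rot"]; print("tiltvec",round(2*(x*z+y*w),4),round(2*(y*z-x*w),4))
from scipy.spatial.transform import Rotation as R
M=R.from_quat(s["ee_rot"]).as_matrix(); print("toolx",M[:,0].round(3),"tooly",M[:,1].round(3),"tip(open -.3 ~ -44)",(s["position"]-44*M[:,2]).round(1))
E
python3 st.py
```

```text
9.95 [-0.184  0.516  0.472 -0.055 -1.466  0.12 ] [ 682.  -270.5  289. ] [-0.6822  0.73   -0.0082  0.0398] tilt deg 3.46 w 55.8
tiltvec 0.0693 0.0424
toolx [-0.066 -0.997 -0.047] tooly [-0.995  0.069 -0.066] tip(open -.3 ~ -44) [ 678.9 -272.4  332.9]
```

apply_moves(plan=[-0.3,0.6,-0.1,0.1,0,-0.3,0.6,-0.1,0.1,0,-0.3,0.6,-0.1,0.2,0,-0.3,0.6,-0.1,0.3,0,-0.3,0.6,-0.1,0.3,0,-0.3,0.6,-0.1,0.3,0,-0.3,0.6,-0.1,0.3,0,-0.3,0.6,-0.1,0.3,0])

```text
clock: 10.62
position: [840.8, -276.7, 329.9]
ee_rot: [-0.682, 0.73, -0.021, 0.046]
contact_force: [0.2, 0.3, 1.0]
gripper_width: 55.5
```

```bash
python3 st.py
```

```text
10.6167 [-0.154  0.953  1.405 -0.049 -1.933  0.067] [ 840.8 -276.7  329.9] [-0.6817  0.7299 -0.0209  0.0456] tilt deg 5.14 w 55.5
tiltvec 0.0951 0.0317
toolx [-0.066 -0.997 -0.038] tooly [-0.993  0.07  -0.093] tip(open -.3 ~ -44) [ 836.6 -278.1  373.7]
```

apply_moves(plan=[-0.3,0.6,-0.1,0.3,0,-0.3,0.6,-0.1,0.3,0,-0.3,0.6,-0.1,0.3,0,-0.3,0.6,-0.1,0.3,0,-0.3,0.6,-0.1,0.3,0,-0.3,0.6,-0.1,0.3,0,-0.3,0.6,-0.1,0.3,0,-0.3,0.6,-0.1,0.3,0])

```text
clock: 11.28
position: [869.6, -248.9, 318.7]
ee_rot: [-0.681, 0.73, -0.036, 0.053]
contact_force: [0.5, -0.4, -1.0]
gripper_width: 55.3
```

```bash
python3 st.py
```

```text
11.2833 [-0.114  0.97   1.407 -0.037 -1.883  0.031] [ 869.6 -248.9  318.7] [-0.6805  0.7299 -0.0356  0.0533] tilt deg 7.08 w 55.3
tiltvec 0.1262 0.0205
toolx [-0.068 -0.997 -0.029] tooly [-0.99   0.071 -0.124] tip(open -.3 ~ -44) [ 864.  -249.8  362.3]
```

apply_moves(plan=[-0.3,0.9,-0.25,0.1,0,-0.3,0.9,-0.25,0.1,0,-0.3,0.9,-0.25,0.1,0,-0.3,0.9,-0.25,0.1,0,-0.3,0.9,-0.25,0.1,0,-0.3,0.9,-0.25,0.1,0,-0.3,0.9,-0.25,0.1,0,-0.3,0.9,-0.25,0.1,0])

```text
clock: 11.95
position: [925.0, -258.7, 230.3]
ee_rot: [-0.679, 0.73, -0.05, 0.061]
contact_force: [0.1, -0.1, 0.1]
gripper_width: 55.3
```

```bash
python3 st.py
```

```text
11.95 [-0.116  1.074  1.407 -0.028 -1.749  0.037] [ 925.  -258.7  230.3] [-0.6794  0.7295 -0.0496  0.0606] tilt deg 8.84 w 55.3
tiltvec 0.1558 0.01
toolx [-0.069 -0.997 -0.021] tooly [-0.985  0.072 -0.155] tip(open -.3 ~ -44) [ 918.2 -259.1  273.7]
```

apply_moves(plan=[-0.3,0.6,-0.15,0.6,0,-0.3,0.6,-0.15,0.6,0,-0.3,0.6,-0.15,0.6,0,-0.3,0.6,-0.15,0.6,0,-0.3,0.6,-0.15,0.6,0,-0.3,0.6,-0.15,0.6,0,-0.3,0.6,-0.15,0.6,0,-0.3,0.6,-0.15,0.6,0])

```text
clock: 12.62
position: [901.4, -242.5, 310.4]
ee_rot: [-0.678, 0.729, -0.064, 0.069]
contact_force: [-0.4, -0.0, 0.5]
gripper_width: 56.0
```

```bash
python3 st.py
```

```text
12.6167 [-0.098  0.987  1.408 -0.019 -1.803  0.02 ] [ 901.4 -242.5  310.4] [-0.6782  0.7288 -0.0643  0.0691] tilt deg 10.78 w 56.0
tiltvec 0.1879 -0.0
toolx [-0.07  -0.997 -0.013] tooly [-0.98   0.072 -0.187] tip(open -.3 ~ -44) [ 893.1 -242.5  353.6]
```

apply_moves(plan=[-0.3,0.6,-0.2,0.2,0,-0.3,0.6,-0.2,0.2,0,-0.3,0.6,-0.2,0.2,0,-0.3,0.6,-0.2,0.2,0,-0.3,0.6,-0.2,0.2,0,-0.3,0.6,-0.2,0.2,0,-0.3,0.6,-0.2,0.2,0,-0.3,0.6,-0.2,0.2,0])

```text
clock: 13.28
position: [929.8, -260.1, 269.9]
ee_rot: [-0.677, 0.728, -0.078, 0.076]
contact_force: [0.3, -0.8, -0.2]
gripper_width: 55.6
```

apply_moves(plan=[-0.3,0.6,-0.2,0.2,0,-0.3,0.6,-0.2,0.2,0,-0.3,0.6,-0.2,0.2,0,-0.3,0.6,-0.2,0.2,0,-0.3,0.6,-0.2,0.2,0,-0.3,0.6,-0.2,0.2,0,-0.3,0.6,-0.2,0.2,0,-0.3,0.6,-0.2,0.2,0])

```text
clock: 13.95
position: [952.5, -273.5, 241.7]
ee_rot: [-0.675, 0.727, -0.093, 0.084]
contact_force: [-0.8, -0.3, 0.1]
gripper_width: 55.3
```

```bash
python3 st.py
```

```text
13.95 [-0.121  1.072  1.407 -0.008 -1.655  0.045] [ 952.5 -273.5  241.7] [-0.6751  0.727  -0.0927  0.0839] tilt deg 14.35 w 55.3
tiltvec 0.2471 -0.0216
toolx [-0.074 -0.997  0.003] tooly [-0.966  0.071 -0.248] tip(open -.3 ~ -44) [ 941.6 -272.6  284.3]
```

apply_moves(plan=[-0.3,0.6,-0.05,0.3,0,-0.3,0.6,-0.05,0.3,0,-0.3,0.6,-0.05,0.3,0,-0.3,0.6,-0.05,0.3,0,-0.3,0.6,-0.05,0.3,0,-0.3,0.6,-0.05,0.3,0,-0.3,0.6,-0.05,0.3,0,-0.3,0.6,-0.05,0.3,0])

```text
clock: 14.62
position: [971.0, -231.7, 255.0]
ee_rot: [-0.673, 0.726, -0.107, 0.092]
contact_force: [-0.2, -0.4, -0.0]
gripper_width: 55.3
```

apply_moves(plan=[-0.3,0.6,-0.15,0.3,0,-0.3,0.6,-0.15,0.3,0,-0.3,0.6,-0.15,0.3,0,-0.3,0.6,-0.15,0.3,0,-0.3,0.6,-0.15,0.3,0,-0.3,0.6,-0.15,0.3,0,-0.3,0.6,-0.15,0.3,0,-0.3,0.6,-0.15,0.3,0])

```text
clock: 15.28
position: [980.0, -233.7, 262.1]
ee_rot: [-0.671, 0.724, -0.122, 0.101]
contact_force: [0.8, 0.1, 0.2]
gripper_width: 55.5
```

```bash
python3 st.py
```

```text
15.2833 [-0.068  1.061  1.407  0.02  -1.6   -0.004] [ 980.  -233.7  262.1] [-0.6713  0.7242 -0.1215  0.1007] tilt deg 18.13 w 55.5
tiltvec 0.3091 -0.0408
toolx [-0.079 -0.997  0.017] tooly [-0.948  0.069 -0.311] tip(open -.3 ~ -44) [ 966.4 -231.9  303.9]
```

apply_moves(plan=[-0.3,0.6,0.3,0.3,0,-0.3,0.6,0.3,0.3,0,-0.3,0.6,0.3,0.3,0,-0.3,0.6,0.3,0.3,0,-0.3,0.6,0.3,0.3,0,-0.3,0.6,0.3,0.3,0,-0.3,0.6,0.3,0.3,0,-0.3,0.6,0.3,0.3,0])

```text
clock: 15.95
position: [1009.3, -85.5, 278.6]
ee_rot: [-0.67, 0.722, -0.134, 0.111]
contact_force: [0.0, 0.1, 0.0]
gripper_width: 55.5
```

apply_moves(plan=[-0.3,0.6,0.15,0.3,0,-0.3,0.6,0.15,0.3,0,-0.3,0.6,0.15,0.3,0,-0.3,0.6,0.15,0.3,0,-0.3,0.6,0.15,0.3,0,-0.3,0.6,0.15,0.3,0,-0.3,0.6,0.15,0.3,0,-0.3,0.6,0.15,0.3,0])

```text
clock: 16.62
position: [1021.4, -19.4, 286.3]
ee_rot: [-0.667, 0.72, -0.146, 0.122]
contact_force: [0.0, 0.4, -0.7]
gripper_width: 55.6
```

```bash
python3 st.py
```

```text
16.6167 [ 0.174  1.058  1.407  0.111 -1.553 -0.231] [1021.4  -19.4  286.3] [-0.6675  0.72   -0.1459  0.1219] tilt deg 21.02 w 55.6
tiltvec 0.3703 -0.0474
toolx [-0.079 -0.997  0.019] tooly [-0.926  0.066 -0.373] tip(open -.3 ~ -44) [1005.1  -17.3  327.1]
```

apply_moves(plan=[-0.3,0.6,0.3,0.3,0,-0.3,0.6,0.3,0.3,0,-0.3,0.6,0.3,0.3,0,-0.3,0.6,0.3,0.3,0,-0.3,0.6,0.3,0.3,0,-0.3,0.6,0.3,0.3,0,-0.3,0.6,0.3,0.3,0,-0.3,0.6,0.3,0.3,0])

```text
clock: 17.28
position: [1027.2, 81.6, 290.7]
ee_rot: [-0.666, 0.717, -0.157, 0.134]
contact_force: [-0.4, -1.2, 0.2]
gripper_width: 55.4
```

apply_moves(plan=[-0.3,0.6,0.3,0.3,0,-0.3,0.6,0.3,0.3,0,-0.3,0.6,0.3,0.3,0,-0.3,0.6,0.3,0.3,0,-0.3,0.6,0.3,0.3,0,-0.3,0.6,0.3,0.3,0,-0.3,0.6,0.3,0.3,0,-0.3,0.6,0.3,0.3,0])

```text
clock: 17.95
position: [1028.0, 158.5, 292.5]
ee_rot: [-0.664, 0.714, -0.167, 0.147]
contact_force: [-0.1, -0.2, 0.2]
gripper_width: 55.7
```

apply_moves(plan=[-0.3,0.6,0.15,0.3,0,-0.3,0.6,0.15,0.3,0,-0.3,0.6,0.15,0.3,0,-0.3,0.6,0.15,0.3,0,-0.3,0.6,0.15,0.3,0,-0.3,0.6,0.15,0.3,0,-0.3,0.6,0.15,0.3,0,-0.3,0.6,0.15,0.3,0])

```text
clock: 18.62
position: [1035.9, 171.2, 298.1]
ee_rot: [-0.662, 0.711, -0.176, 0.161]
contact_force: [0.2, -0.3, -0.2]
gripper_width: 55.2
```

```bash
python3 st.py
```

```text
18.6167 [ 0.381  1.077  1.407  0.209 -1.465 -0.428] [1035.9  171.2  298.1] [-0.6617  0.7108 -0.1763  0.1608] tilt deg 24.95 w 55.2
tiltvec 0.4619 -0.0379
toolx [-0.073 -0.997  0.005] tooly [-0.884  0.062 -0.463] tip(open -.3 ~ -44) [1015.6  172.8  337. ]
```

apply_moves(plan=[-0.35,0.6,0,0.3,0,-0.35,0.6,0,0.3,0,-0.35,0.6,0,0.3,0,-0.35,0.6,0,0.3,0,-0.35,0.6,0,0.3,0,-0.35,0.6,0,0.3,0,-0.35,0.6,0,0.3,0,-0.35,0.6,0,0.3,0])

```text
clock: 19.28
position: [1051.4, 131.4, 307.4]
ee_rot: [-0.659, 0.707, -0.187, 0.174]
contact_force: [-0.4, 1.4, -0.2]
gripper_width: 57.6
```

apply_moves(plan=[-0.35,0.6,-0.1,0.3,0,-0.35,0.6,-0.1,0.3,0,-0.35,0.6,-0.1,0.3,0,-0.35,0.6,-0.1,0.3,0,-0.35,0.6,-0.1,0.3,0,-0.35,0.6,-0.1,0.3,0,-0.35,0.6,-0.1,0.3,0,-0.35,0.6,-0.1,0.3,0])

```text
clock: 19.95
position: [1067.0, 66.7, 317.0]
ee_rot: [-0.657, 0.704, -0.198, 0.186]
contact_force: [-0.4, -0.7, -0.4]
gripper_width: 57.4
```

apply_moves(plan=[-0.35,0.6,-0.1,0.3,0,-0.35,0.6,-0.1,0.3,0,-0.35,0.6,-0.1,0.3,0,-0.35,0.6,-0.1,0.3,0,-0.35,0.6,-0.1,0.3,0,-0.35,0.6,-0.1,0.3,0,-0.35,0.6,-0.1,0.3,0,-0.35,0.6,-0.1,0.3,0])

```text
clock: 20.62
position: [1078.4, 16.6, 324.8]
ee_rot: [-0.654, 0.7, -0.209, 0.197]
contact_force: [0.4, -0.7, -0.1]
gripper_width: 57.7
```

```bash
python3 st.py
```

```text
20.6167 [ 0.209  1.057  1.407  0.152 -1.358 -0.267] [1078.4   16.6  324.8] [-0.6535  0.7002 -0.209   0.1972] tilt deg 32.28 w 57.7
tiltvec 0.5494 -0.0349
toolx [-0.068 -0.998 -0.003] tooly [-0.833  0.058 -0.55 ] tip(open -.3 ~ -44) [1054.2   18.2  361.5]
```

apply_moves(plan=[-0.6,0.6,0,0.3,0,-0.6,0.6,0,0.3,0,-0.6,0.6,0,0.3,0,-0.6,0.6,0,0.3,0,-0.6,0.6,0,0.3,0,-0.6,0.6,0,0.3,0])

```text
clock: 21.12
position: [1087.8, 13.3, 331.4]
ee_rot: [-0.65, 0.696, -0.22, 0.208]
contact_force: [0.2, 0.3, 0.6]
gripper_width: 68.3
```

```bash
python3 st.py
python3 - <<'E'
from h import *
for n in("w1","wrist2"):
    d=load(n); C=cloud(d,T=d["mount"])
    for v in (400,420,440,470): print(n,v,[C[v,u].round(0).tolist() for u in(260,320,380)])
E
```

```text
21.1167 [ 0.206  1.057  1.407  0.159 -1.324 -0.266] [1087.8   13.3  331.4] [-0.6503  0.6964 -0.2204  0.2085] tilt deg 34.18 w 68.3
tiltvec 0.5771 -0.0358
toolx [-0.067 -0.998 -0.004] tooly [-0.814  0.057 -0.578] tip(open -.3 ~ -44) [1062.4   14.9  367.3]
w1 400 [[17.0, -14.0, -120.0], [-203.0, -4.0, 142.0], [-204.0, 64.0, 142.0]]
w1 420 [[17.0, -13.0, -126.0], [11.0, -1.0, -119.0], [12.0, 12.0, -121.0]]
w1 440 [[20.0, -11.0, -134.0], [11.0, -1.0, -125.0], [20.0, 10.0, -134.0]]
w1 470 [[20.0, -10.0, -140.0], [13.0, -1.0, -134.0], [20.0, 9.0, -140.0]]
wrist2 400 [[17.0, -14.0, -121.0], [-322.0, -6.0, 283.0], [16.0, 12.0, -120.0]]
wrist2 420 [[17.0, -13.0, -126.0], [11.0, -1.0, -120.0], [17.0, 11.0, -126.0]]
wrist2 440 [[19.0, -12.0, -133.0], [11.0, -1.0, -125.0], [19.0, 10.0, -134.0]]
wrist2 470 [[20.0, -10.0, -140.0], [11.0, -1.0, -132.0], [19.0, 9.0, -139.0]]
```

apply_moves(plan=[-0.6,-0.037,0.014,0,0,-0.6,-0.074,0.028,0,0,-0.6,-0.111,0.042,0,0,-0.6,-0.148,0.056,0,0,-0.6,-0.185,0.07,0,0,-0.6,-0.222,0.084,0,0,-0.6,-0.259,0.098,0,0,-0.6,-0.296,0.112,0,0])

```text
clock: 21.78
position: [840.7, 106.3, 332.3]
ee_rot: [-0.65, 0.696, -0.221, 0.209]
contact_force: [0.6, 0.8, 0.7]
gripper_width: 68.6
```

apply_moves(plan=[-0.6,-0.037,0.014,-0.01,0,-0.6,-0.074,0.028,-0.02,0,-0.6,-0.111,0.042,-0.03,0,-0.6,-0.148,0.056,-0.04,0,-0.6,-0.185,0.07,-0.05,0,-0.6,-0.222,0.084,-0.06,0,-0.6,-0.259,0.096,-0.07,0,-0.6,-0.262,0.097,-0.09,0])

```text
clock: 22.45
position: [577.7, 205.6, 244.5]
ee_rot: [-0.652, 0.694, -0.22, 0.212]
contact_force: [0.6, -0.4, 0.3]
gripper_width: 68.3
```

```bash
python3 st.py
```

```text
22.45 [ 0.721  0.067 -0.72   0.97  -0.515 -1.587] [577.7 205.6 244.5] [-0.6516  0.6942 -0.2202  0.212 ] tilt deg 15.39 w 68.3
tiltvec 0.5814 -0.0295
toolx [-0.061 -0.998 -0.007] tooly [-0.811  0.054 -0.582] tip(open -.3 ~ -44) [552.1 206.9 280.3]
```

```bash
python3 snap.py w6 wrist
python3 - <<'E'
from bench import arm
import numpy as np
s=arm.read_state(); np.savez("pics/w6s.npz",p=s["position"],q=s["ee_rot"])
E
```

```text
scale 1.25
```

Run:
```python
from model import *
d=load("w6"); s=np.load("pics/w6s.npz")
T=np.eye(4);T[:3,:3]=Ro.from_quat(s["q"]).as_matrix();T[:3,3]=s["p"];TT=T@d["mount"]
W=cloud(d,T=TT); Wt=cloud(d,T=d["mount"])
b=np.load("blk.npz");c=b["c"];R=Rb(float(b["psi"]))
def pc(P): 
    q=np.linalg.inv(TT); p=np.atleast_2d(P)@q[:3,:3].T+q[:3,3]
    return cv2.projectPoints(p.reshape(-1,1,3),np.zeros(3),np.zeros(3),d["camera_matrix"],np.array([float(d["k1"]),0,0,0,0]))[0].reshape(-1,2)
img=d["color"][:,:,::-1].copy()
for z in(18,-18):
    P=[c+R@np.array(k) for k in((23,48,z),(23,-48,z),(-23,-48,z),(-23,48,z))]
    cv2.polylines(img,[np.round(pc(P)*8).astype(int).reshape(-1,1,2)],True,(0,255,0) if z>0 else (255,0,255),1,cv2.LINE_AA,3)
cv2.imwrite("pics/w6o.png",cv2.resize(img[150:360,310:540],None,fx=3,fy=3,interpolation=cv2.INTER_CUBIC))
# block-top plane in world from depth
P=W[200:285,422:460].reshape(-1,3)
A=np.c_[P[:,:2],np.ones(len(P))]; k=np.linalg.lstsq(A,P[:,2],rcond=None)[0]; r=P[:,2]-A@k; g=abs(r)<3; k=np.linalg.lstsq(A[g],P[g,2],rcond=None)[0]
n=np.array([-k[0],-k[1],1]);n/=np.linalg.norm(n); print("n",n.round(3),"model n",R[:,2].round(3),"top offset vs model",np.median((P-c)@R[:,2])-18, "tilt", np.degrees(np.arccos(n[2])))
B=W[190:330,350:385].reshape(-1,3); print("bed offset",np.median((B-c)@R[:,2])+18)
print("tool z",T[:3,2].round(3))
```

```text
n [-0.373  0.095  0.923] model n [-0.572  0.038  0.819] top offset vs model -2.739572410098715 tilt 22.616575641509563
bed offset -3.638452268600517
tool z [ 0.575 -0.035 -0.818]
```

apply_moves(plan=[-0.6,-0.016,0.004,-0.036,0,-0.6,-0.032,0.008,-0.07,0,-0.6,-0.047,0.012,-0.1,0,-0.6,-0.047,0.012,-0.107,0,-0.6,-0.047,0.012,-0.107,0])

```text
clock: 22.92
position: [534.4, 214.7, 134.0]
ee_rot: [-0.65, 0.696, -0.221, 0.208]
contact_force: [0.3, -0.6, -0.8]
gripper_width: 68.2
```

```bash
python3 st.py
python3 - <<'E'
from bench import arm
import numpy as np
s=arm.read_state(); np.savez("pics/w7s.npz",p=s["position"],q=s["ee_rot"])
E
python3 snap.py w7 wrist
```

```text
22.9167 [ 0.483  0.146 -0.968  1.844 -0.317 -2.323] [534.4 214.7 134. ] [-0.6504  0.6963 -0.2208  0.2084] tilt deg 7.98 w 68.2
tiltvec 0.5775 -0.0364
toolx [-0.067 -0.998 -0.003] tooly [-0.814  0.056 -0.579] tip(open -.3 ~ -44) [508.9 216.3 169.9]
scale 1.25
```

```bash
cat > kin.py <<'E'
import numpy as np
from scipy.optimize import least_squares
from scipy.spatial.transform import Rotation as Ro
D=[([1.5416,.3856,.0066,-.0005,-1.194,-.2586],[177.18,598.66,191.1],[.98965,-.14349,-.0001,.0011]),
([.679,.967,1.408,.008,-1.982,-.745],[767.8,411.7,325.5],[-.6822,.731,-.0046,.0143]),
([.729,.733,.923,.009,-1.733,-.795],[706.2,412.5,324.5],[-.6827,.7306,-.0045,.0139]),
([.691,1.018,1.408,.022,-1.875,-.753],[798.8,443.7,284.8],[-.6815,.7305,-.0129,.0418]),
([.764,.318,.124,.028,-1.293,-.841],[564.1,307.1,284.9],[-.6813,.7307,-.0129,.0422]),
([.784,.363,-.264,.036,-.869,-.876],[523.5,283.3,110.1],[-.6813,.7309,-.0125,.0377]),
([1.021,-.617,-.591,.045,-1.525,-1.097],[211.1,9.9,303.9],[-.6794,.7326,-.0119,.0408]),
([.972,-.438,-1.043,.052,-.91,-1.078],[217.3,10.7,103.3],[-.6794,.7329,-.0137,.0323]),
([-.184,.516,.472,-.055,-1.466,.12],[682,-270.5,289],[-.6822,.73,-.0082,.0398]),
([-.121,1.072,1.407,-.008,-1.655,.045],[952.5,-273.5,241.7],[-.6751,.727,-.0927,.0839]),
([.381,1.077,1.407,.209,-1.465,-.428],[1035.9,171.2,298.1],[-.6617,.7108,-.1763,.1608]),
([.206,1.057,1.407,.159,-1.324,-.266],[1087.8,13.3,331.4],[-.6503,.6964,-.2204,.2085]),
([.721,.067,-.72,.97,-.515,-1.587],[577.7,205.6,244.5],[-.6516,.6942,-.2202,.212]),
([.483,.146,-.968,1.844,-.317,-2.323],[534.4,214.7,134],[-.6504,.6963,-.2208,.2084])]
def rot(ax,a): return Ro.from_euler(ax,a).as_matrix()
LIM=np.array([[-3.14,3.14],[-1.21,2.06],[-1.07,1.41],[-3.16,2.05],[-2.99,-.16],[-3.1,3.1]])
def fk(q,x):
    o,l1,l2,l3,l4=x[:15].reshape(5,3); C=Ro.from_rotvec(x[15:18]).as_matrix(); 
    A=rot('z',q[0]);p=A@o;A=A@rot('y',q[1]);p=p+A@l1;A=A@rot('y',-q[2]);p=p+A@l2;A=A@rot('x',S4*q[3]);p=p+A@l3;A=A@rot('y',-q[4]);p=p+A@l4
    A=A@rot('x',S6*q[5]); return p,A@C
def res(x):
    r=[]
    for q,p,Q in D:
        P,A=fk(q,x); r+=list((P-p)/3); r+=list((Ro.from_matrix(A).inv()*Ro.from_quat(Q)).as_rotvec()*100)
    return np.r_[r,(x[:15]-x0[:15])*.002]
best=None
for S4 in(1,-1):
  for S6 in(1,-1):
    for rv in([0,np.pi/2,0],[np.pi/1.5,0,np.pi/1.5],[0,1.57,1],[2.2,.1,2.2],[1.2,1.2,-1.2],[1.2,1.2,1.2],[-1.2,1.2,-1.2]):
        x0=np.r_[0,0,400,0,-160,450, 400,0,0, 0,0,0, 300,0,0, rv]
        s=least_squares(res,x0)
        if best is None or s.cost<best[0]: best=(s.cost,s.x,S4,S6)
print(best[0],best[2:],best[1].round(2)); np.savez("kin.npz",x=best[1],s=best[2:])
S4,S6=best[2:]
for q,p,Q in D:
    P,A=fk(q,best[1]); print((P-p).round(1),np.degrees((Ro.from_matrix(A).inv()*Ro.from_quat(Q)).magnitude()).round(2))
E
python3 kin.py
```

```text
0.3154516558864 (-1, -1) [-9.0000e-02  5.3280e+01  1.6057e+02  1.7000e-01 -1.0672e+02  5.6493e+02
  4.1075e+02  5.3280e+01  1.5000e-01  1.0750e+01 -7.9800e+01 -1.0000e-02
  3.3704e+02 -7.9800e+01  2.6000e-01 -1.2100e+00  1.2100e+00 -1.2100e+00]
[-0.   0.1 -0.1] 0.02
[ 0.1 -0.4  0. ] 0.03
[-0.2 -0.1  0.1] 0.03
[-0.2  0.3  0.2] 0.03
[ 0.1 -0.3 -0.2] 0.03
[0.1 0.3 0.1] 0.04
[-0.1  0.1  0. ] 0.03
[-0.2 -0.  -0.1] 0.05
[ 0.3  0.  -0.2] 0.03
[-0.2 -0.5  0.1] 0.03
[ 0.1  0.5 -0.4] 0.05
[-0.1 -0.   0.3] 0.02
[ 0.1 -0.2  0.3] 0.07
[-0.1 -0.   0. ] 0.02
```

```bash
python3 - <<'E'
from h import *
d=load("w7"); crop(d["color"],(280,170,380,330),3.75,"pics/w7c.png")
cv2.imwrite("pics/w7c.png",cv2.resize(d["color"][175:330,270:390,::-1],None,fx=4,fy=4,interpolation=cv2.INTER_CUBIC))
E
python3 - <<'E'
from model import *
d=load("w7"); s=np.load("pics/w7s.npz")
L=[((23,-48,18),(103,65)),((-23,-48,18),(366,63)),((23,48,18),(112,570)),((-23,48,18),(355,570))]
uv=np.array([((p[0]+.5)/4-.5+270,(p[1]+.5)/4-.5+175) for _,p in L]); M=np.array([m for m,_ in L],float)
ok,rv,tv=cv2.solvePnP(M,uv,d["camera_matrix"],np.array([float(d["k1"]),0,0,0,0]),flags=cv2.SOLVEPNP_IPPE)
pr=cv2.projectPoints(M,rv,tv,d["camera_matrix"],np.array([float(d["k1"]),0,0,0,0]))[0].reshape(-1,2); print((pr-uv).round(2))
mt=d["mount"]; Rc=cv2.Rodrigues(rv)[0]; Rt=mt[:3,:3]@Rc; ct=mt[:3,:3]@tv.ravel()+mt[:3,3]
print("block centre in tool",ct.round(1)); print("block axes in tool\n",Rt.round(3))
W=Ro.from_quat(s["q"]).as_matrix(); cw=W@ct+s["p"]; print("world",cw.round(1)); print((W@Rt).round(3), "model",np.load("blk.npz")["c"],Rb(float(np.load("blk.npz")["psi"])).round(3))
C=cloud(d,T=mt); 
for u,v in[(330,205),(345,255),(310,255),(330,300)]: print(C[v,u].round(1), "depth est of top in tool z; pnp top:",(ct+Rt@[0,0,18]).round(1)[2])
E
```

```text
[[ 67.82  -2.3 ]
 [-66.61  -1.93]
 [ 59.73  -7.97]
 [-59.84  -8.05]]
block centre in tool [-6.8  2.8 38.7]
block axes in tool
 [[-0.001 -0.991  0.137]
 [ 1.    -0.001 -0.   ]
 [ 0.     0.137  0.991]]
world [554.9 220.2 100.8]
[[-0.813  0.146  0.563]
 [ 0.057  0.983 -0.173]
 [-0.579 -0.108 -0.808]] model [574.73883702 219.47420566  73.8529681 ] [[ 0.817  0.066 -0.572]
 [-0.054  0.998  0.038]
 [ 0.574  0.     0.819]]
[31.5  3.7 53.8] depth est of top in tool z; pnp top: 56.5
[-4.4 14.7 53. ] depth est of top in tool z; pnp top: 56.5
[ -4.3 -10.4  52.7] depth est of top in tool z; pnp top: 56.5
[-39.1   4.1  52.3] depth est of top in tool z; pnp top: 56.5
```

```bash
cat > pnp.py <<'E'
from model import *
def pnp(d,s,L,off,sc):
    k=np.array([float(d["k1"]),0,0,0,0])
    uv=np.array([((p[0]+.5)/sc-.5+off[0],(p[1]+.5)/sc-.5+off[1]) for _,p in L]); M=np.array([m for m,_ in L],float); zz=M[0,2]; M0=M.copy(); M0[:,2]=0
    ok,rv,tv=cv2.solvePnP(M0,uv,d["camera_matrix"],k,flags=cv2.SOLVEPNP_IPPE)
    pr=cv2.projectPoints(M0,rv,tv,d["camera_matrix"],k)[0].reshape(-1,2); print("res",(pr-uv).round(2).tolist())
    Rc=cv2.Rodrigues(rv)[0]; tv=tv.ravel()-Rc[:,2]*zz; mt=d["mount"]; Rt=mt[:3,:3]@Rc; ct=mt[:3,:3]@tv+mt[:3,3]
    W=Ro.from_quat(s["q"]).as_matrix()
    return ct,Rt,W@ct+s["p"],W@Rt
E
python3 - <<'E'
from pnp import *
d=load("w7"); s=np.load("pics/w7s.npz")
L=[((23,-48,18),(103,65)),((-23,-48,18),(366,63)),((23,48,18),(112,570)),((-23,48,18),(355,570))]
ct,Rt,cw,Rw=pnp(d,s,L,(270,175),4); print(ct.round(1));print(Rt.round(3));print(cw.round(1));print(Rw.round(3))
E
```

```text
res [[-0.34, -0.18], [0.33, 0.19], [0.31, 0.15], [-0.3, -0.16]]
[-7.4  2.5 74.7]
[[-0.002 -1.     0.016]
 [-1.     0.002  0.009]
 [-0.009 -0.016 -1.   ]]
[575.9 219.5  71.6]
[[ 0.809  0.056 -0.585]
 [-0.054  0.998  0.021]
 [ 0.586  0.015  0.81 ]]
```

```bash
cat > ik.py <<'E'
import numpy as np
from scipy.optimize import least_squares
from scipy.spatial.transform import Rotation as Ro
k=np.load("kin.npz");X=k["x"];S4,S6=k["s"]
LIM=np.array([[-3.14,3.14],[-1.21,2.06],[-1.07,1.41],[-3.16,2.05],[-2.99,-.16],[-3.1,3.1]])
def rot(ax,a): return Ro.from_euler(ax,a).as_matrix()
def fk(q,x=X):
    o,l1,l2,l3,l4=x[:15].reshape(5,3); C=Ro.from_rotvec(x[15:18]).as_matrix()
    A=rot('z',q[0]);p=A@o;A=A@rot('y',q[1]);p=p+A@l1;A=A@rot('y',-q[2]);p=p+A@l2;A=A@rot('x',S4*q[3]);p=p+A@l3;A=A@rot('y',-q[4]);p=p+A@l4
    A=A@rot('x',S6*q[5]); return p,A@C
def ik(q0,p,Rm,lim=False):
    f=lambda q:np.r_[(fk(q)[0]-p),(Ro.from_matrix(fk(q)[1]).inv()*Ro.from_matrix(Rm)).as_rotvec()*300]
    if lim: s=least_squares(f,np.clip(q0,LIM[:,0]+1e-4,LIM[:,1]-1e-4),bounds=(LIM[:,0],LIM[:,1]))
    else: s=least_squares(f,q0)
    return s.x,np.abs(s.fun).max()
E
python3 - <<'E'
from ik import *
q=np.array([.483,.146,-.968,1.844,-.317,-2.323]); p0,R0=fk(q); print(p0)
for t in np.linspace(0,1,9):
    p=p0+t*np.array([65.5,3.3,-96.1]); q,e=ik(q,p,R0); print(t,p.round(0),q.round(3),round(e,2))
print("to (700,0,150) etc")
for p in [(600,218,38),(560,220,120),(600,100,200),(620,-100,150),(640,-205,60),(650,-212,20)]:
    q,e=ik(q,np.array(p,float),R0); print(p,q.round(3),round(e,2), "lim" if ((q<LIM[:,0])|(q>LIM[:,1])).any() else "")
E
```

```text
[534.31639386 214.69623294 134.02647692]
0.0 [534. 215. 134.] [ 0.483  0.146 -0.968  1.844 -0.317 -2.323] 0.0
0.125 [543. 215. 122.] [ 0.426  0.177 -0.957  1.979 -0.3   -2.41 ] 0.0
0.25 [551. 216. 110.] [ 0.377  0.208 -0.941  2.101 -0.289 -2.492] 0.0
0.375 [559. 216.  98.] [ 0.336  0.24  -0.923  2.209 -0.283 -2.565] 0.0
0.5 [567. 216.  86.] [ 0.304  0.273 -0.904  2.301 -0.282 -2.631] 0.0
0.625 [575. 217.  74.] [ 0.278  0.305 -0.884  2.38  -0.284 -2.688] 0.0
0.75 [583. 217.  62.] [ 0.258  0.338 -0.864  2.448 -0.289 -2.738] 0.0
0.875 [592. 218.  50.] [ 0.241  0.371 -0.845  2.505 -0.295 -2.782] 0.0
1.0 [600. 218.  38.] [ 0.228  0.403 -0.825  2.553 -0.303 -2.819] 0.0
to (700,0,150) etc
(600, 218, 38) [ 0.228  0.403 -0.825  2.553 -0.303 -2.819] 0.0 lim
(560, 220, 120) [ 0.42   0.206 -0.924  1.977 -0.296 -2.402] 0.0 
(600, 100, 200) [ 0.354  0.079 -0.861  1.348 -0.242 -1.693] 0.0 
(620, -100, 150) [ 0.04   0.175 -0.78   0.747 -0.043 -0.837] 9.89 lim
(640, -205, 60) [-0.076  0.396 -0.618  0.131  0.061 -0.125] 0.0 lim
(650, -212, 20) [-0.089  0.482 -0.611  0.108  0.14  -0.092] 0.0 lim
```

Run:
```python
from ik import *
def Rt(a,psi):
    n=(Ro.from_euler('z',psi,degrees=True)*Ro.from_euler('y',-a,degrees=True)).as_matrix()
    return np.c_[-n[:,1],-n[:,0],-n[:,2]]
print(Rt(35,-3.8).round(3))
c=np.array([575.5,219.5,73]); tr=np.array([631.2,-212,22])
for a in range(0,37,3):
    out=[]
    for P,psi in((c,-3.8),(tr,-10)):
        R=Rt(a,psi)
        best=None
        for q0 in([.3,.4,-.6,.5,-.6,-.5],[.3,.4,-.6,0,-1,-.3],[.3,.4,-.8,1.8,-.3,-2.2],[-.1,.4,-.6,0,-.5,0],[0,.4,-.6,-1,-.3,1],[.2,.4,-.6,-2.5,-.3,2.5]):
            q,e=ik(np.array(q0),P+42*R[:,2],R,True)
            if best is None or e<best[1]: best=(q,e)
        out.append((best[0].round(2).tolist(),round(best[1],1)))
    print(a,out)
```

```text
[[-0.066 -0.817  0.572]
 [-0.998  0.054 -0.038]
 [-0.    -0.574 -0.819]]
0 [([0.63, 0.52, -0.21, 0.0, -0.84, -0.69], np.float64(0.0)), ([-0.08, 0.65, -0.12, 0.0, -0.8, -0.09], np.float64(0.0))]
3 [([0.64, 0.5, -0.27, 0.05, -0.76, -0.75], np.float64(0.0)), ([-0.08, 0.63, -0.16, 0.01, -0.72, -0.1], np.float64(0.0))]
6 [([0.66, 0.48, -0.33, 0.11, -0.68, -0.81], np.float64(0.0)), ([-0.08, 0.61, -0.21, 0.02, -0.64, -0.11], np.float64(0.0))]
9 [([0.67, 0.47, -0.39, 0.19, -0.6, -0.89], np.float64(0.0)), ([-0.07, 0.6, -0.25, 0.03, -0.56, -0.12], np.float64(0.0))]
12 [([0.69, 0.45, -0.47, 0.29, -0.52, -1.0], np.float64(0.0)), ([-0.07, 0.58, -0.3, 0.05, -0.48, -0.14], np.float64(0.0))]
15 [([0.69, 0.44, -0.55, 0.44, -0.43, -1.15], np.float64(0.0)), ([-0.07, 0.57, -0.35, 0.07, -0.39, -0.17], np.float64(0.0))]
18 [([0.67, 0.42, -0.66, 0.7, -0.33, -1.38], np.float64(0.0)), ([-0.07, 0.56, -0.41, 0.11, -0.29, -0.21], np.float64(0.0))]
21 [([0.57, 0.4, -0.77, 1.15, -0.24, -1.75], np.float64(0.0)), ([-0.07, 0.55, -0.49, 0.22, -0.17, -0.31], np.float64(0.0))]
24 [([0.43, 0.39, -0.83, 1.67, -0.2, -2.14], np.float64(0.0)), ([-0.08, 0.55, -0.46, 0.1, -0.16, -0.19], np.float64(6.4))]
27 [([0.33, 0.39, -0.83, 2.04, -0.2, -2.41], np.float64(0.0)), ([-0.1, 0.54, -0.42, -0.07, -0.16, 0.0], np.float64(13.7))]
30 [([0.35, 0.39, -0.84, 2.05, -0.24, -2.43], np.float64(6.0)), ([-0.12, 0.54, -0.38, -0.28, -0.16, 0.23], np.float64(20.5))]
33 [([0.37, 0.39, -0.84, 2.05, -0.29, -2.46], np.float64(12.4)), ([-0.17, 0.54, -0.33, -0.52, -0.16, 0.51], np.float64(25.4))]
36 [([0.4, 0.39, -0.84, 2.05, -0.34, -2.48], np.float64(18.9)), ([-0.23, 0.54, -0.29, -0.83, -0.16, 0.87], np.float64(25.6))]
```

```bash
cat > sim.py <<'E'
from ik import *
W=1780.
def solve(q0,p,Rm):
    L=LIM.copy(); L[:,0]+=.003; L[:,1]-=.003
    Ri=Ro.from_matrix(Rm)
    def f(q):
        P,A=fk(q); return np.r_[P-p,(Ro.from_matrix(A).inv()*Ri).as_rotvec()*W]
    return least_squares(f,np.clip(q0,L[:,0]+1e-5,L[:,1]-1e-5),bounds=(L[:,0],L[:,1]),xtol=1e-7,ftol=1e-7).x
def run(q,d,n,show=0):
    d=np.array(d,float); d/=np.linalg.norm(d)
    for i in range(n):
        p,R=fk(q); q=solve(q,p+41*d,R)
    return q
def tv(q):
    p,R=fk(q); return dict(p=p.round(0).tolist(),z=R[:2,2].round(3).tolist(),tx=R[:,0].round(3).tolist(),tilt=np.degrees(np.arccos(-R[2,2])).round(2),q=q.round(2).tolist())
E
python3 - <<'E'
from sim import *
q=np.array([.206,1.057,1.407,.159,-1.324,-.266])
print(tv(q)); q1=run(q,(.6,0,.3),8); print("val",tv(q1))
q=np.array([.483,.146,-.968,1.844,-.317,-2.323])
p0,R0=fk(q)
print("descend here",tv(run(q,(65,3,-96),6)))
# go to places first
for P in [(620,-60,150),(640,-200,150),(560,-150,150),(500,-150,120),(450,-150,150),(600,-100,100)]:
    a=q
    for t in np.linspace(0,1,12)[1:]: a=solve(a,p0+t*(np.array(P)-p0),R0)
    print(P,tv(a))
    for d in((-1,0,0),(0,0,-1),(-1,0,-1),(0,-1,0),(1,0,0),(1,0,-1)):
        print("   ",d,tv(run(a,d,8)))
E
```

```text
{'p': [1088.0, 13.0, 332.0], 'z': [0.577, -0.036], 'tx': [-0.067, -0.998, -0.003], 'tilt': np.float64(35.34), 'q': [0.21, 1.06, 1.41, 0.16, -1.32, -0.27]}
val {'p': [1098.0, 9.0, 337.0], 'z': [0.604, -0.037], 'tx': [-0.067, -0.998, -0.004], 'tilt': np.float64(37.26), 'q': [0.2, 1.06, 1.41, 0.16, -1.29, -0.26]}
descend here {'p': [688.0, 285.0, 31.0], 'z': [0.562, -0.055], 'tx': [-0.078, -0.997, 0.013], 'tilt': np.float64(34.37), 'q': [0.42, 0.54, -0.65, 2.05, -0.32, -2.48]}
(620, -60, 150) {'p': [627.0, -69.0, 199.0], 'z': [0.569, -0.033], 'tx': [-0.065, -0.998, -0.006], 'tilt': np.float64(34.76), 'q': [0.14, 0.11, -0.74, 0.75, -0.16, -0.91]}
    (-1, 0, 0) {'p': [315.0, -87.0, 240.0], 'z': [0.565, -0.03], 'tx': [-0.064, -0.998, -0.008], 'tilt': np.float64(34.42), 'q': [0.67, -0.72, -1.07, 0.53, -0.82, -1.02]}
    (0, 0, -1) {'p': [677.0, -174.0, 58.0], 'z': [0.536, 0.005], 'tx': [-0.046, -0.998, -0.035], 'tilt': np.float64(32.42), 'q': [-0.03, 0.44, -0.41, -0.14, -0.16, 0.11]}
    (-1, 0, -1) {'p': [404.0, -127.0, 160.0], 'z': [0.543, -0.017], 'tx': [-0.057, -0.998, -0.018], 'tilt':
[... 5911 characters left out ...]
0.22, 1.66]}
    (-1, 0, -1) {'p': [384.0, -191.0, -36.0], 'z': [0.563, -0.007], 'tx': [-0.051, -0.998, -0.026], 'tilt': np.float64(34.25), 'q': [-0.72, 0.36, -0.69, -1.48, -0.37, 2.04]}
    (0, -1, 0) {'p': [613.0, -473.0, 164.0], 'z': [0.567, -0.021], 'tx': [-0.059, -0.998, -0.015], 'tilt': np.float64(34.58), 'q': [-0.61, 0.46, 0.07, -0.48, -0.72, 0.84]}
    (1, 0, 0) {'p': [941.0, -145.0, 164.0], 'z': [0.567, -0.021], 'tx': [-0.059, -0.998, -0.015], 'tilt': np.float64(34.58), 'q': [0.03, 0.68, 0.26, 0.07, -0.55, -0.14]}
    (1, 0, -1) {'p': [860.0, -185.0, -32.0], 'z': [0.56, -0.007], 'tx': [-0.051, -0.998, -0.027], 'tilt': np.float64(34.07), 'q': [-0.04, 0.78, -0.03, -0.08, -0.16, 0.05]}
```

```bash
cat > srch.py <<'E'
from sim import *
import multiprocessing as mp,sys
q=np.array([.483,.146,-.968,1.844,-.317,-2.323])
p0,R0=fk(q)
def job(seed):
    r=np.random.default_rng(seed)
    P=np.array([r.uniform(250,800),r.uniform(-350,250),r.uniform(60,450)])
    a=q
    n=max(2,int(np.linalg.norm(P-p0)/80))
    for t in np.linspace(0,1,n)[1:]: a=solve(a,p0+t*(P-p0),R0)
    d=r.normal(size=3); d/=np.linalg.norm(d)
    b=run(a,d,16); p,R=fk(b); pa=fk(a)[0]
    ta=np.degrees(np.arccos(-fk(a)[1][2,2])); t=np.degrees(np.arccos(-R[2,2]))
    return t,ta,R[2,0],pa.round(0).tolist(),d.round(2).tolist(),p.round(0).tolist(),b.round(2).tolist()
if __name__=="__main__":
    with mp.Pool() as pool: res=pool.map(job,range(600),chunksize=5)
    res=[r for r in res if r[5][2]>0]
    res.sort(key=lambda r:r[0])
    for r in res[:25]: print(r)
E
nproc; time timeout 500 python3 srch.py
```

```text
4
(np.float64(30.545395868588102), np.float64(35.25515481280192), np.float64(0.04681588015395363), [554.0, 5.0, 207.0], [0.08, -0.06, -0.99], [624.0, 148.0, 67.0], [0.22, 0.34, -0.83, 2.05, -0.23, -2.32])
(np.float64(30.766345031613813), np.float64(34.63722817978949), np.float64(0.006920174113981251), [778.0, 90.0, 144.0], [-0.46, -0.58, -0.67], [574.0, -280.0, 2.0], [-0.3, 0.46, -0.4, -0.55, -0.21, 0.73])
(np.float64(31.021497484454), np.float64(35.33634792598757), np.float64(0.005588611668229235), [508.0, -122.0, 314.0], [0.11, 0.29, -0.95], [566.0, 93.0, 142.0], [0.24, 0.11, -0.95, 1.65, -0.16, -1.91])
(np.float64(31.10157132839321), np.float64(35.33634792598758), np.float64(0.028403153537791437), [633.0, -60.0, 270.0], [-0.01, 0.27, -0.96], [703.0, 220.0, 19.0], [0.3, 0.54, -0.65, 2.05, -0.25, -2.39])
(np.float64(31.151247591998473), np.float64(34.58516333959498), np.float64(-0.008460664679901147), [459.0, -74.0, 193.0], [0.65, 0.21, -0.73], [929.0, 48.0, 6.0], [0.2, 0.79, -0.16, 0.92, -0.16, -1.15])
(np.float64(31.34891194715758), np.float64(35.33634792598759), np.float64(-0.022
[... 3374 characters left out ...]
[2.3, -0.91, -1.07, 0.4, -1.84, -2.35])
(np.float64(33.262359055237845), np.float64(35.07235674190122), np.float64(-0.028247520670859748), [639.0, -188.0, 129.0], [-0.77, 0.62, -0.12], [235.0, 150.0, 228.0], [2.49, -0.7, -1.02, 0.34, -1.72, -2.57])
(np.float64(33.3598915255288), np.float64(35.33634792598758), np.float64(0.02336656775185343), [253.0, 208.0, 366.0], [0.6, -0.3, -0.74], [690.0, 125.0, 103.0], [0.14, 0.36, -0.72, 2.05, -0.16, -2.23])
(np.float64(33.36271527374537), np.float64(34.91719585469272), np.float64(-0.05373030613079712), [398.0, -143.0, 169.0], [-0.41, 0.69, -0.59], [238.0, -12.0, 2.0], [-0.28, -0.06, -1.07, -1.54, -0.18, 1.72])
real	0m21.158s
user	1m21.263s
sys	0m0.159s
```

```bash
cat > greedy.py <<'E'
from sim import *
import multiprocessing as mp
q=np.array([.483,.146,-.968,1.844,-.317,-2.323])
def ok(p): return p[2]>70 and (p[2]>125 or p[1]<60) and -330<p[1]<330 and p[0]>330
def job(a):
    q,d,n=a; d=np.array(d)
    for i in range(n):
        p,R=fk(q); q=solve(q,p+41*d,R)
        if not ok(fk(q)[0]): return None
    p,R=fk(q); return (np.degrees(np.arccos(-R[2,2]))+80*max(0,abs(R[2,0])-.01)+25*abs(R[0,0]/R[1,0]-.066),q,d)
if __name__=="__main__":
    r=np.random.default_rng(1)
    beam=[(99,q,[])]
    with mp.Pool() as pool:
        for s in range(7):
            jobs=[];par=[]
            for bi,b in enumerate(beam):
                for k in range(70 if s else 300):
                    d=r.normal(size=3); d[2]-=.5; d/=np.linalg.norm(d); jobs.append((b[1],d.round(2),8)); par.append(bi)
            out=pool.map(job,jobs,chunksize=8)
            c=[(o[0],o[1],beam[par[i]][2]+[o[2].tolist()]) for i,o in enumerate(out) if o]
            c.sort(key=lambda t:t[0]); beam=c[:5]
            print(s,round(beam[0][0],2),beam[0][2][-1],tv(beam[0][1]),flush=True)
    print(beam[0][2])
E
time timeout 570 python3 greedy.py
```

```text
0 34.39 [-0.55, -0.8, -0.23] {'p': [484.0, 19.0, 195.0], 'z': [0.56, -0.046], 'tx': [-0.073, -0.997, 0.006], 'tilt': np.float64(34.2), 'q': [0.32, -0.15, -1.07, 1.19, -0.24, -1.5]}
1 31.42 [0.0, -0.27, -0.96] {'p': [525.0, -130.0, 160.0], 'z': [0.516, -0.046], 'tx': [-0.075, -0.997, 0.008], 'tilt': np.float64(31.19), 'q': [0.07, 0.03, -0.86, 0.52, -0.16, -0.64]}
2 28.15 [-0.18, 0.44, -0.88] {'p': [770.0, 17.0, 75.0], 'z': [0.471, -0.022], 'tx': [-0.065, -0.998, -0.009], 'tilt': np.float64(28.12), 'q': [0.21, 0.5, -0.49, 0.85, -0.16, -1.09]}
3 25.38 [-0.83, 0.05, -0.55] {'p': [575.0, 33.0, 110.0], 'z': [0.428, -0.019], 'tx': [-0.065, -0.998, -0.01], 'tilt': np.float64(25.35), 'q': [0.28, 0.18, -0.89, 1.02, -0.16, -1.34]}
4 23.29 [-0.12, 0.01, -0.99] {'p': [471.0, 3.0, 102.0], 'z': [0.395, -0.018], 'tx': [-0.066, -0.998, -0.009], 'tilt': np.float64(23.28), 'q': [0.3, 0.03, -1.07, 0.97, -0.16, -1.3]}
5 20.61 [-0.61, -0.02, -0.79] {'p': [492.0, 29.0, 76.0], 'z': [0.351, -0.02], 'tx': [-0.068, -0.998, -0.004], 'tilt': np.float64(20.56), 'q': [0.34, 0.12, -1.02, 0.98, -0.16, -1.35]}
6 17.99 [-0.63, -0.0, -0.77] {'p': [413.0, 20.0, 82.0], 'z': [0.309, -0.011], 'tx': [-0.066, -0.998, -0.01], 'tilt': np.float64(17.98), 'q': [0.51, -0.01, -1.07, 0.6, -0.29, -1.14]}
[[0.01, -0.97, -0.26], [0.23, -0.02, -0.97], [-0.41, -0.13, -0.9], [-0.11, 0.51, -0.85], [0.36, 0.06, -0.93], [-0.61, -0.02, -0.79], [-0.63, -0.0, -0.77]]
real	0m23.354s
user	1m29.015s
sys	0m0.194s
```

Run:
```python
from sim import *
q=np.array([.483,.146,-.968,1.844,-.317,-2.323])
for d in [[0.01, -0.97, -0.26], [0.23, -0.02, -0.97], [-0.41, -0.13, -0.9], [-0.11, 0.51, -0.85], [0.36, 0.06, -0.93]]:
    p0,R0=fk(q); tgt=p0+1000*np.array(d)
    for i in range(8):
        p,R=fk(q); v=tgt-p; q=solve(q,p+41*v/np.linalg.norm(v),R)
    print(d,tv(q))
```

```text
[0.01, -0.97, -0.26] {'p': [526.0, -32.0, 195.0], 'z': [0.556, -0.054], 'tx': [-0.078, -0.997, 0.012], 'tilt': np.float64(33.94), 'q': [0.17, -0.07, -0.99, 1.12, -0.16, -1.31]}
[0.23, -0.02, -0.97] {'p': [595.0, -8.0, 164.0], 'z': [0.513, -0.06], 'tx': [-0.083, -0.996, 0.021], 'tilt': np.float64(31.09), 'q': [0.18, 0.11, -0.87, 1.17, -0.16, -1.38]}
[-0.41, -0.13, -0.9] {'p': [493.0, -11.0, 141.0], 'z': [0.473, -0.069], 'tx': [-0.089, -0.996, 0.03], 'tilt': np.float64(28.55), 'q': [0.18, -0.02, -1.07, 1.26, -0.16, -1.48]}
[-0.11, 0.51, -0.85] {'p': [484.0, 209.0, 27.0], 'z': [0.449, -0.089], 'tx': [-0.098, -0.994, 0.049], 'tilt': np.float64(27.26), 'q': [0.44, 0.29, -1.03, 2.05, -0.31, -2.54]}
[0.36, 0.06, -0.93] {'p': [631.0, 324.0, -135.0], 'z': [0.425, -0.12], 'tx': [-0.113, -0.99, 0.079], 'tilt': np.float64(26.22), 'q': [0.52, 0.78, -0.63, 2.05, -0.36, -2.64]}
```

apply_moves(plan=[-0.6,0.01,-0.97,-0.26,0,-0.6,0.01,-0.97,-0.26,0,-0.6,0.01,-0.97,-0.26,0,-0.6,0.01,-0.97,-0.26,0,-0.6,0.01,-0.97,-0.26,0,-0.6,0.01,-0.97,-0.26,0,-0.6,0.01,-0.97,-0.26,0,-0.6,0.01,-0.97,-0.26,0])

```text
clock: 23.63
position: [525.8, 41.5, 154.5]
ee_rot: [-0.641, 0.707, -0.246, 0.173]
contact_force: [0.3, 0.6, 0.1]
gripper_width: 68.1
```

```bash
python3 st.py
```

```text
23.6333 [ 0.03   0.011 -1.038  2.051 -0.161 -2.139] [525.8  41.5 154.5] [-0.6406  0.7065 -0.246   0.1732] tilt deg 20.67 w 68.1
tiltvec 0.5599 -0.1256
toolx [-0.119 -0.99   0.07 ] tooly [-0.82   0.058 -0.569] tip(open -.3 ~ -44) [501.1  47.  190.6]
```

```bash
cat > sim2.py <<'E'
from ik import *
import ik
VM=np.array([2.79,2.79,3.14,3.14,3.14,3.14])*.7/12
def solve(q0,p,Rm,W=1780.,m=.002):
    lo=np.maximum(LIM[:,0]+m,q0-VM); hi=np.minimum(LIM[:,1]-m,q0+VM)
    lo=np.minimum(lo,q0-1e-4);hi=np.maximum(hi,q0+1e-4)
    Ri=Ro.from_matrix(Rm)
    def f(q):
        P,A=fk(q); return np.r_[P-p,(Ro.from_matrix(A).inv()*Ri).as_rotvec()*W]
    return least_squares(f,q0,bounds=(lo,hi),xtol=1e-7,ftol=1e-7).x
def call(q,tgt,n=8,mode=0,turn=0):
    """tgt shift m"""
    p0,R0=fk(q); T=p0+1000*np.array(tgt); R=R0
    pc=p0.copy()
    for i in range(n):
        if mode==0: p,R=fk(q)      # achieved pos & achieved rot
        elif mode==1: p=fk(q)[0]; R=R0  # rot of call start
        elif mode==2: p=pc;R=R0
        v=T-p; L=np.linalg.norm(v); pt=p+v*min(1,41.7/max(L,1e-9)); pc=pt
        q=solve(q,pt,R)
    return q
def tv(q):
    p,R=fk(q); return dict(p=p.round(0).tolist(),z=R[:2,2].round(3).tolist(),tx=R[:,0].round(3).tolist(),tilt=np.degrees(np.arccos(-R[2,2])).round(2),q=q.round(3).tolist())
E
python3 - <<'E'
from sim2 import *
for mode in(0,1,2):
    print("mode",mode)
    print(tv(call(np.array([.483,.146,-.968,1.844,-.317,-2.323]),(.01,-.97,-.26),mode=mode)))
    print(tv(call(np.array([.174,1.058,1.407,.111,-1.553,-.231]),(.6,.3,.3),mode=mode)),"real 1027,82,291 ee -.666 .717 -.157 .134")
    print(tv(call(np.array([.206,1.057,1.407,.159,-1.324,-.266]),(.6,0,.3),6,mode=mode)))
E
```

```text
mode 0
{'p': [524.0, -26.0, 194.0], 'z': [0.556, -0.056], 'tx': [-0.08, -0.997, 0.014], 'tilt': np.float64(33.95), 'q': [0.167, -0.069, -0.999, 1.163, -0.162, -1.356]}
{'p': [1027.0, 81.0, 291.0], 'z': [0.4, -0.047], 'tx': [-0.078, -0.997, 0.017], 'tilt': np.float64(23.77), 'q': [0.285, 1.066, 1.409, 0.158, -1.529, -0.335]} real 1027,82,291 ee -.666 .717 -.157 .134
{'p': [1095.0, 10.0, 336.0], 'z': [0.598, -0.037], 'tx': [-0.067, -0.998, -0.004], 'tilt': np.float64(36.8), 'q': [0.203, 1.059, 1.408, 0.163, -1.298, -0.265]}
mode 1
{'p': [519.0, -15.0, 205.0], 'z': [0.575, -0.038], 'tx': [-0.068, -0.998, -0.002], 'tilt': np.float64(35.15), 'q': [0.193, -0.1, -1.007, 1.155, -0.162, -1.366]}
{'p': [1018.0, 80.0, 287.0], 'z': [0.374, -0.047], 'tx': [-0.079, -0.997, 0.019], 'tilt': np.float64(22.16), 'q': [0.284, 1.065, 1.409, 0.151, -1.557, -0.334]} real 1027,82,291 ee -.666 .717 -.157 .134
{'p': [1089.0, 10.0, 333.0], 'z': [0.581, -0.036], 'tx': [-0.067, -0.998, -0.004], 'tilt': np.float64(35.59), 'q': [0.203, 1.057, 1.408, 0.158, -1.32, -0.263]}
mode 2
{'p': [507.0, -18.0, 194.0], 'z': [0.559, -0.054], 'tx': [-0.081, -0.997, 0.011], 'tilt': np.float64(34.18), 'q': [0.175, -0.102, -1.037, 1.216, -0.162, -1.419]}
{'p': [1026.0, 88.0, 291.0], 'z': [0.4, -0.046], 'tx': [-0.078, -0.997, 0.016], 'tilt': np.float64(23.73), 'q': [0.292, 1.066, 1.409, 0.16, -1.53, -0.342]} real 1027,82,291 ee -.666 .717 -.157 .134
{'p': [1095.0, 10.0, 336.0], 'z': [0.598, -0.037], 'tx': [-0.067, -0.998, -0.004], 'tilt': np.float64(36.8), 'q': [0.202, 1.059, 1.408, 0.163, -1.298, -0.264]}
```

```bash
cat > sim3.py <<'E'
from ik import *
def jac(q,W):
    P0,A0=fk(q);J=np.zeros((6,6));h=1e-5
    for i in range(6):
        d=q.copy();d[i]+=h;P,A=fk(d)
        J[:3,i]=(P-P0)/h;J[3:,i]=Ro.from_matrix(A@A0.T).as_rotvec()/h*W
    return P0,A0,J
VM=np.array([2.79,2.79,3.14,3.14,3.14,3.14])*.7/12
def solve(q0,p,R,W,lam,N,vel,act):
    q=q0.copy()
    for _ in range(N):
        P,A,J=jac(q,W); e=np.r_[p-P,Ro.from_matrix(R@A.T).as_rotvec()*W]
        if np.abs(e).max()<.05: break
        free=np.ones(6,bool)
        for k in range(4):
            Jf=J[:,free]; dq=np.zeros(6); dq[free]=np.linalg.solve(Jf.T@Jf+lam*np.eye(free.sum()),Jf.T@e)
            if not act: break
            bad=((q<=LIM[:,0]+1e-6)&(dq<0)|(q>=LIM[:,1]-1e-6)&(dq>0))&free
            if not bad.any(): break
            free&=~bad
        dq*=min(1,.3/max(np.abs(dq).max(),1e-9))
        q=np.clip(q+dq,LIM[:,0],LIM[:,1])
    if vel:
        s=np.max(np.abs(q-q0)/VM); 
        if s>1: q=q0+(q-q0)/s
    return q
def call(q,tgt,n=8,W=1000,lam=100,N=20,vel=1,act=0):
    p0,R0=fk(q);T=p0+1000*np.array(tgt)
    for i in range(n):
        p,R=fk(q); v=T-p;L=np.linalg.norm(v); q=solve(q,p+v*min(1,41.7/max(L,1e-9)),R,W,lam,N,vel,act)
    return q
def tv(q):
    p,R=fk(q); return dict(p=p.round(0).tolist(),z=R[:2,2].round(3).tolist(),tx=R[:,0].round(3).tolist(),tilt=np.degrees(np.arccos(-R[2,2])).round(2),q=q.round(3).tolist())
E
python3 - <<'E'
from sim3 import *
A=np.array([.483,.146,-.968,1.844,-.317,-2.323]);B=np.array([.174,1.058,1.407,.111,-1.553,-.231]);Rr=Ro.from_quat([-.6406,.7065,-.246,.1732]).as_matrix()
for act in(0,1):
 for W in(300,1000,1780):
  for lam in(10,1e3,1e4):
   for N in(1,5,30):
    a=call(A,(.01,-.97,-.26),W=W,lam=lam,N=N,act=act); b=call(B,(.6,.3,.3),W=W,lam=lam,N=N,act=act)
    pa,Ra=fk(a); ea=np.linalg.norm(pa-[525.8,41.5,154.5]); er=np.degrees(Ro.from_matrix(Ra@Rr.T).magnitude()); zb=fk(b)[1][0,2]; eb=np.linalg.norm(fk(b)[0]-[1027,82,291])
    if ea<60: print(act,W,lam,N,"A",round(ea),round(er,1),"B",round(eb),zb.round(3),"(.401)",a.round(2))
E
```

```text
1 1000 10 5 A 27 2.2 B 21 0.458 (.401) [-0.01  0.05 -1.02  2.05 -0.16 -2.11]
1 1000 10 30 A 27 2.2 B 21 0.458 (.401) [-0.01  0.05 -1.02  2.05 -0.16 -2.11]
1 1000 1000.0 5 A 27 2.2 B 21 0.458 (.401) [-0.01  0.05 -1.02  2.05 -0.16 -2.11]
1 1000 1000.0 30 A 27 2.2 B 21 0.458 (.401) [-0.01  0.05 -1.02  2.05 -0.16 -2.11]
1 1000 10000.0 1 A 26 2.3 B 12 0.401 (.401) [-0.01  0.04 -1.04  2.05 -0.16 -2.11]
1 1000 10000.0 5 A 27 2.2 B 21 0.458 (.401) [-0.01  0.05 -1.02  2.05 -0.16 -2.11]
1 1000 10000.0 30 A 27 2.2 B 21 0.458 (.401) [-0.01  0.05 -1.02  2.05 -0.16 -2.11]
1 1780 10 5 A 36 2.2 B 1 0.4 (.401) [ 0.1   0.01 -1.04  2.05 -0.16 -2.19]
1 1780 10 30 A 36 2.2 B 1 0.4 (.401) [ 0.1   0.01 -1.04  2.05 -0.16 -2.19]
1 1780 1000.0 5 A 36 2.2 B 1 0.4 (.401) [ 0.1   0.01 -1.04  2.05 -0.16 -2.19]
1 1780 1000.0 30 A 36 2.2 B 1 0.4 (.401) [ 0.1   0.01 -1.04  2.05 -0.16 -2.19]
1 1780 10000.0 1 A 12 2.2 B 25 0.341 (.401) [ 0.05  0.01 -1.04  2.05 -0.16 -2.19]
1 1780 10000.0 5 A 36 2.2 B 1 0.4 (.401) [ 0.1   0.01 -1.04  2.05 -0.16 -2.19]
1 1780 10000.0 30 A 36 2.2 B 1 0.4 (.401) [ 0.1   0.01 -1.04  2.05 -0.16 -2.19]
```

```bash
cat > greedy3.py <<'E'
from sim3 import *
import multiprocessing as mp,time
q=np.array([.030,.011,-1.038,2.05,-.161,-2.139])
def ok(p): return p[2]>60 and (p[2]>125 or p[1]<70) and -330<p[1]<330 and p[0]>300
def cost(q):
    p,R=fk(q);t=np.degrees(np.arccos(-R[2,2])); return max(0,t-25)+max(0,17-t)+100*max(0,abs(R[2,0])-.006)
def job(a):
    q,d=a; d=np.array(d); p0=fk(q)[0];T=p0+1000*d; out=[]
    for i in range(8):
        p,R=fk(q); v=T-p;L=np.linalg.norm(v); q=solve(q,p+v*41.7/L,R,1780,1000,8,1,1)
        if not ok(fk(q)[0]): return None
    return cost(q),q,d
if __name__=="__main__":
    r=np.random.default_rng(2); beam=[(99,q,[])]
    with mp.Pool(4) as pool:
        for s in range(5):
            jobs=[];par=[]
            for bi,b in enumerate(beam):
                for k in range(60 if s else 240):
                    d=r.normal(size=3); d[2]-=.4; d/=np.linalg.norm(d); jobs.append((b[1],d.round(2))); par.append(bi)
            out=pool.map(job,jobs,chunksize=4)
            c=[(o[0],o[1],beam[par[i]][2]+[o[2].tolist()]) for i,o in enumerate(out) if o]
            c.sort(key=lambda t:t[0]); beam=c[:6]
            print(s,round(beam[0][0],2),beam[0][2],tv(beam[0][1]),flush=True)
            if beam[0][0]<.01: break
E
time timeout 570 python3 greedy3.py
```

```text
0 15.32 [[-0.86, -0.04, -0.51]] {'p': [508.0, 77.0, 126.0], 'z': [0.539, -0.127], 'tx': [-0.121, -0.99, 0.073], 'tilt': np.float64(33.63), 'q': [0.139, 0.052, -1.07, 2.05, -0.228, -2.242]}
1 9.38 [[-0.96, 0.15, 0.22], [-0.36, 0.47, -0.81]] {'p': [499.0, 97.0, 133.0], 'z': [0.535, -0.067], 'tx': [-0.087, -0.996, 0.023], 'tilt': np.float64(32.63), 'q': [0.141, 0.021, -1.07, 2.05, -0.16, -2.237]}
2 7.65 [[-0.96, 0.15, 0.22], [-0.36, 0.47, -0.81], [-0.94, 0.34, 0.04]] {'p': [489.0, 137.0, 128.0], 'z': [0.531, -0.025], 'tx': [-0.065, -0.998, -0.012], 'tilt': np.float64(32.09), 'q': [0.223, 0.031, -1.07, 2.05, -0.16, -2.307]}
3 6.15 [[-0.68, -0.27, -0.68], [-0.22, 0.35, -0.91], [0.23, -0.22, -0.95], [-0.84, -0.04, -0.54]] {'p': [496.0, 67.0, 65.0], 'z': [0.413, -0.108], 'tx': [-0.116, -0.991, 0.065], 'tilt': np.float64(25.26), 'q': [0.083, 0.156, -1.07, 2.05, -0.16, -2.21]}
4 7.02 [[-0.98, -0.05, -0.18], [-0.01, 0.2, -0.98], [-0.56, -0.17, -0.81], [-0.4, -0.22, -0.89], [-0.88, -0.24, -0.42]] {'p': [497.0, 54.0, 63.0], 'z': [0.406, -0.119], 'tx': [-0.12, -0.99, 0.076], 'tilt': np.float64(25.0), 'q': [0.056, 0.161, -1.07, 2.05, -0.16, -2.185]}
real	0m12.438s
user	0m44.631s
sys	0m0.180s
```

```bash
cat > greedy4.py <<'E'
from sim3 import *
import multiprocessing as mp,sys
q0=np.array([.030,.011,-1.038,2.05,-.161,-2.139])
def ok(p): return p[2]>60 and (p[2]>125 or p[1]<70) and -330<p[1]<330 and 250<p[0]<900
def cost(q):
    p,R=fk(q);t=np.degrees(np.arccos(-R[2,2])); return max(0,t-25)+max(0,16-t)+70*max(0,abs(R[2,0])-.006)
def seg(q,T,n,chk=True):
    for i in range(n):
        p,R=fk(q); v=T-p;L=np.linalg.norm(v)
        if L<1: break
        q=solve(q,p+v*min(1,41.7/L),R,1780,1000,8,1,1)
        if chk and not ok(fk(q)[0]): return None
    return q
def seed(a):
    P,n=a; q=seg(q0,P,n); 
    return None if q is None else (cost(q),q,[("to",P.round(0).tolist(),n)])
def job(a):
    q,d=a; q2=seg(q,fk(q)[0]+1000*np.array(d),8)
    return None if q2 is None else (cost(q2),q2,d)
if __name__=="__main__":
    r=np.random.default_rng(int(sys.argv[1]))
    with mp.Pool(4) as pool:
        seeds=[s for s in pool.map(seed,[(np.array([r.uniform(300,800),r.uniform(-320,200),r.uniform(150,400)]),int(r.integers(6,13))) for _ in range(40)]) if s]
        beam=seeds
        for s in range(5):
            jobs=[];par=[]
            for bi,b in enumerate(beam):
                for k in range(20 if s==0 else 60):
                    d=r.normal(size=3); d[2]-=.4; d/=np.linalg.norm(d); jobs.append((b[1],d.round(2).tolist())); par.append(bi)
            out=pool.map(job,jobs,chunksize=4)
            c=[(o[0],o[1],beam[par[i]][2]+[o[2]]) for i,o in enumerate(out) if o]
            c.sort(key=lambda t:t[0]); beam=c[:14]
            print(s,round(beam[0][0],2),beam[0][2],tv(beam[0][1]),flush=True)
            if beam[0][0]<.3: break
E
time timeout 570 python3 greedy4.py 1; timeout 200 python3 greedy4.py 2
```

```text
0 10.72 [('to', [423.0, 80.0, 203.0], 10), [-0.76, -0.23, -0.61]] {'p': [285.0, 81.0, 225.0], 'z': [0.549, -0.123], 'tx': [-0.18, -0.983, 0.027], 'tilt': np.float64(34.25), 'q': [2.033, -0.669, -1.07, 0.452, -1.576, -2.298]}
1 4.7 [('to', [471.0, -37.0, 199.0], 11), [-0.78, 0.18, -0.6], [-0.39, 0.25, -0.89]] {'p': [278.0, 78.0, 163.0], 'z': [0.47, -0.113], 'tx': [-0.203, -0.979, 0.018], 'tilt': np.float64(28.88), 'q': [2.655, -0.993, -1.07, 0.131, -1.982, -2.833]}
2 2.28 [('to', [471.0, -37.0, 199.0], 11), [-0.78, 0.18, -0.6], [-0.29, 0.37, -0.88], [-0.04, -0.95, 0.3]] {'p': [286.0, -89.0, 229.0], 'z': [0.432, -0.111], 'tx': [-0.215, -0.976, 0.017], 'tilt': np.float64(26.5), 'q': [1.499, -0.97, -1.017, 0.455, -1.608, -1.714]}
3 0 [('to', [662.0, -39.0, 219.0], 12), [-0.14, -0.6, -0.79], [-0.38, 0.47, -0.8], [-0.27, 0.49, -0.83], [-0.33, 0.45, -0.83]] {'p': [469.0, -24.0, 115.0], 'z': [0.418, -0.03], 'tx': [-0.078, -0.997, -0.003], 'tilt': np.float64(24.8), 'q': [0.243, -0.007, -1.07, 0.953, -0.16, -1.241]}
0 11.42 [('to', [322.0, 139.0, 290.0], 6), [-1.0, -0.05, -0.05]] {'p': [273.0,
[... 290 characters left out ...]
[-0.22, -0.976, 0.012], 'tilt': np.float64(30.22), 'q': [2.884, -1.042, -1.07, 0.009, -2.071, -3.1]}
2 0.33 [('to', [396.0, -35.0, 222.0], 10), [-0.83, 0.22, -0.51], [0.72, 0.67, -0.18], [-0.45, -0.86, 0.23]] {'p': [283.0, -48.0, 249.0], 'z': [0.407, -0.132], 'tx': [-0.306, -0.952, 0.002], 'tilt': np.float64(25.33), 'q': [1.581, -0.867, -0.956, 0.418, -1.627, -1.898]}
3 0 [('to', [396.0, -35.0, 222.0], 10), [-0.83, 0.22, -0.51], [0.72, 0.67, -0.18], [-0.45, -0.86, 0.23], [-0.18, -0.5, -0.85]] {'p': [253.0, -188.0, 177.0], 'z': [0.387, -0.13], 'tx': [-0.308, -0.951, 0.005], 'tilt': np.float64(24.13), 'q': [1.395, -1.21, -1.07, 0.424, -1.759, -1.637]}
real	0m28.100s
user	1m46.796s
sys	0m0.239s
```

apply_moves(plan=[-0.6,0.136,-0.08,0.065,0,-0.6,0.136,-0.08,0.065,0,-0.6,0.136,-0.08,0.065,0,-0.6,0.136,-0.08,0.065,0,-0.6,0.136,-0.08,0.065,0,-0.6,0.136,-0.08,0.065,0,-0.6,0.136,-0.08,0.065,0])

```text
clock: 24.22
position: [665.2, -36.5, 220.4]
ee_rot: [-0.64, 0.707, -0.245, 0.175]
contact_force: [1.1, 0.4, 1.3]
gripper_width: 68.4
```

```bash
python3 st.py
python3 - <<'E'
from greedy4 import *
q=seg(q0,np.array([662,-39,219.]),12); print(tv(q))
from bench import arm
q=np.array(arm.read_state()["joints"])
for d in([-0.14, -0.6, -0.79], [-0.38, 0.47, -0.8], [-0.27, 0.49, -0.83], [-0.33, 0.45, -0.83]):
    q=seg(q,fk(q)[0]+1000*np.array(d),8,False); print(d,tv(q))
E
```

```text
24.2167 [ 0.206  0.153 -0.675  0.951 -0.292 -1.167] [665.2 -36.5 220.4] [-0.6398  0.7071 -0.2449  0.1753] tilt deg 25.82 w 68.4
tiltvec 0.5612 -0.1221
toolx [-0.12  -0.991  0.066] tooly [-0.819  0.061 -0.571] tip(open -.3 ~ -44) [640.5 -31.1 256.4]
{'p': [662.0, -39.0, 219.0], 'z': [0.566, -0.133], 'tx': [-0.123, -0.989, 0.076], 'tilt': np.float64(35.53), 'q': [0.183, 0.147, -0.705, 1.046, -0.273, -1.241]}
[-0.14, -0.6, -0.79] {'p': [659.0, -231.0, 148.0], 'z': [0.537, -0.117], 'tx': [-0.119, -0.991, 0.063], 'tilt': np.float64(33.37), 'q': [-0.095, 0.295, -0.551, 0.428, -0.16, -0.409]}
[-0.38, 0.47, -0.8] {'p': [583.0, -233.0, 83.0], 'z': [0.509, -0.058], 'tx': [-0.089, -0.996, 0.015], 'tilt': np.float64(30.82), 'q': [-0.127, 0.305, -0.568, -0.046, -0.16, 0.086]}
[-0.27, 0.49, -0.83] {'p': [507.0, -196.0, -83.0], 'z': [0.503, -0.02], 'tx': [-0.069, -0.997, -0.017], 'tilt': np.float64(30.23), 'q': [-0.384, 0.538, -0.476, -1.26, -0.179, 1.521]}
[-0.33, 0.45, -0.83] {'p': [447.0, -106.0, -189.0], 'z': [0.479, 0.075], 'tx': [-0.027, -0.995, -0.1], 'tilt': np.float64(28.99), 'q': [-0.763, 0.874, -0.73, -2.269, -0.527, 2.986]}
```

```bash
cat > mpc.py <<'E'
from greedy4 import *
import sys
if __name__=="__main__":
    from bench import arm
    q=np.array(arm.read_state()["joints"]); depth=int(sys.argv[1])
    print("now",tv(q),"cost",round(cost(q),2))
    r=np.random.default_rng(5); beam=[(cost(q),q,[])]; best=None
    with mp.Pool(4) as pool:
        for s in range(depth):
            jobs=[];par=[]
            for bi,b in enumerate(beam):
                for k in range(90 if s else 500):
                    d=r.normal(size=3); d[2]-=.4; d/=np.linalg.norm(d); jobs.append((b[1],d.round(2).tolist())); par.append(bi)
            out=pool.map(job,jobs,chunksize=4)
            c=[(o[0],o[1],beam[par[i]][2]+[o[2]]) for i,o in enumerate(out) if o]
            c.sort(key=lambda t:t[0]); beam=c[:14]
            print(s,round(beam[0][0],2),beam[0][2],tv(beam[0][1]),flush=True)
            if beam[0][0]<.3: break
E
time timeout 570 python3 mpc.py 5
```

```text
now {'p': [665.0, -36.0, 220.0], 'z': [0.561, -0.122], 'tx': [-0.12, -0.991, 0.066], 'tilt': np.float64(35.04), 'q': [0.206, 0.153, -0.675, 0.951, -0.292, -1.167]} cost 14.21
0 12.36 [[-0.17, -0.59, -0.79]] {'p': [650.0, -227.0, 153.0], 'z': [0.537, -0.118], 'tx': [-0.119, -0.991, 0.063], 'tilt': np.float64(33.34), 'q': [-0.091, 0.274, -0.574, 0.446, -0.16, -0.43]}
1 6.14 [[0.09, -0.56, -0.82], [-0.39, 0.46, -0.79]] {'p': [701.0, -197.0, 80.0], 'z': [0.497, -0.065], 'tx': [-0.093, -0.995, 0.021], 'tilt': np.float64(30.06), 'q': [-0.041, 0.44, -0.454, 0.285, -0.16, -0.316]}
2 2.16 [[0.09, -0.56, -0.82], [-0.39, 0.46, -0.79], [-0.28, 0.8, -0.54]] {'p': [695.0, -26.0, 94.0], 'z': [0.455, -0.029], 'tx': [-0.078, -0.997, -0.007], 'tilt': np.float64(27.1), 'q': [0.182, 0.375, -0.621, 0.775, -0.16, -1.005]}
3 0 [[-0.12, -0.63, -0.77], [-0.06, 0.61, -0.79], [-0.5, 0.71, -0.49], [-0.37, -0.16, -0.91]] {'p': [565.0, -74.0, 96.0], 'z': [0.413, -0.027], 'tx': [-0.078, -0.997, -0.006], 'tilt': np.float64(24.46), 'q': [0.158, 0.199, -0.823, 0.614, -0.16, -0.825]}
real	0m25.982s
user	1m41.421s
sys	0m0.194s
```

Push along [-0.12,-0.63,-0.77], then plan again from where it ends.

apply_moves(plan=[-0.6,-0.12,-0.63,-0.77,0,-0.6,-0.12,-0.63,-0.77,0,-0.6,-0.12,-0.63,-0.77,0,-0.6,-0.12,-0.63,-0.77,0,-0.6,-0.12,-0.63,-0.77,0,-0.6,-0.12,-0.63,-0.77,0,-0.6,-0.12,-0.63,-0.77,0,-0.6,-0.12,-0.63,-0.77,0])

```text
clock: 24.88
position: [650.5, -226.9, 125.9]
ee_rot: [-0.649, 0.706, -0.223, 0.177]
contact_force: [0.1, -0.2, 0.3]
gripper_width: 68.4
```

```bash
timeout 570 python3 mpc.py 5
```

```text
now {'p': [651.0, -227.0, 126.0], 'z': [0.539, -0.084], 'tx': [-0.096, -0.995, 0.039], 'tilt': np.float64(33.08), 'q': [-0.09, 0.316, -0.521, 0.227, -0.16, -0.208]} cost 10.38
0 5.27 [[-0.25, 0.78, -0.58]] {'p': [626.0, -94.0, 144.0], 'z': [0.502, -0.04], 'tx': [-0.074, -0.997, 0.004], 'tilt': np.float64(30.27), 'q': [0.108, 0.204, -0.716, 0.632, -0.16, -0.781]}
1 1.73 [[0.19, 0.81, -0.56], [-0.49, 0.16, -0.86]] {'p': [741.0, -24.0, 67.0], 'z': [0.448, -0.034], 'tx': [-0.073, -0.997, 0.001], 'tilt': np.float64(26.73), 'q': [0.174, 0.473, -0.528, 0.771, -0.16, -0.986]}
2 0 [[0.19, 0.81, -0.56], [-0.49, 0.16, -0.86], [-0.85, 0.18, -0.49]] {'p': [535.0, 30.0, 102.0], 'z': [0.407, -0.029], 'tx': [-0.072, -0.997, -0.0], 'tilt': np.float64(24.1), 'q': [0.283, 0.133, -0.966, 1.094, -0.16, -1.416]}
```

apply_moves(plan=[-0.6,0.19,0.81,-0.56,0,-0.6,0.19,0.81,-0.56,0,-0.6,0.19,0.81,-0.56,0,-0.6,0.19,0.81,-0.56,0,-0.6,0.19,0.81,-0.56,0,-0.6,0.19,0.81,-0.56,0,-0.6,0.19,0.81,-0.56,0,-0.6,0.19,0.81,-0.56,0])

```text
clock: 25.55
position: [756.9, -33.4, 105.0]
ee_rot: [-0.653, 0.712, -0.205, 0.156]
contact_force: [1.7, -1.2, 0.3]
gripper_width: 68.5
```

```bash
timeout 570 python3 mpc.py 4
```

```text
now {'p': [757.0, -33.0, 105.0], 'z': [0.49, -0.088], 'tx': [-0.099, -0.994, 0.045], 'tilt': np.float64(29.89), 'q': [0.113, 0.434, -0.561, 1.112, -0.16, -1.271]} cost 7.63
0 3.62 [[-0.57, -0.22, -0.8]] {'p': [681.0, -115.0, 84.0], 'z': [0.438, -0.076], 'tx': [-0.095, -0.995, 0.038], 'tilt': np.float64(26.41), 'q': [0.062, 0.384, -0.614, 0.7, -0.16, -0.818]}
1 0 [[-0.72, -0.3, -0.62], [-0.21, 0.37, -0.9]] {'p': [613.0, -118.0, 61.0], 'z': [0.4, -0.035], 'tx': [-0.079, -0.997, 0.003], 'tilt': np.float64(23.7), 'q': [0.081, 0.341, -0.676, 0.434, -0.16, -0.574]}
```

apply_moves(plan=[-0.6,-0.72,-0.3,-0.62,0,-0.6,-0.72,-0.3,-0.62,0,-0.6,-0.72,-0.3,-0.62,0,-0.6,-0.72,-0.3,-0.62,0,-0.6,-0.72,-0.3,-0.62,0,-0.6,-0.72,-0.3,-0.62,0,-0.6,-0.72,-0.3,-0.62,0,-0.6,-0.72,-0.3,-0.62,0])

```text
clock: 26.22
position: [582.6, -173.8, 82.6]
ee_rot: [-0.661, 0.712, -0.174, 0.162]
contact_force: [0.5, -1.3, 0.3]
gripper_width: 68.4
```

```bash
timeout 570 python3 mpc.py 3
```

```text
now {'p': [583.0, -174.0, 83.0], 'z': [0.46, -0.033], 'tx': [-0.074, -0.997, -0.001], 'tilt': np.float64(27.5), 'q': [-0.012, 0.279, -0.654, 0.176, -0.161, -0.23]} cost 2.5
0 1.05 [[-0.01, 0.88, -0.48]] {'p': [628.0, 54.0, 95.0], 'z': [0.426, -0.011], 'tx': [-0.066, -0.998, -0.018], 'tilt': np.float64(25.2), 'q': [0.294, 0.283, -0.781, 1.006, -0.16, -1.335]}
1 0 [[-0.37, 0.9, -0.22], [0.45, -0.19, -0.87]] {'p': [674.0, 24.0, 61.0], 'z': [0.401, -0.034], 'tx': [-0.076, -0.997, 0.004], 'tilt': np.float64(23.71), 'q': [0.241, 0.399, -0.683, 0.943, -0.16, -1.228]}
```

apply_moves(plan=[-0.6,-0.01,0.88,-0.48,0,-0.6,-0.01,0.88,-0.48,0,-0.6,-0.01,0.88,-0.48,0,-0.6,-0.01,0.88,-0.48,0,-0.6,-0.01,0.88,-0.48,0,-0.6,-0.01,0.88,-0.48,0,-0.6,-0.01,0.88,-0.48,0])

```text
clock: 26.8
position: [614.3, 11.1, 93.5]
ee_rot: [-0.664, 0.717, -0.158, 0.144]
contact_force: [1.5, -0.9, 0.2]
gripper_width: 68.4
```

```bash
python3 st.py
python3 - <<'E'
from sim3 import *
from bench import arm
q=np.array(arm.read_state()["joints"]); p,R=fk(q)
# route: up, over, down to nest with this orientation, turned to yaw
psi=-3.8
for P in([p[0],p[1],200],[560,120,220],[545,220,170],[545,220,120],[575,219,80],[596,218.5,38]):
    for k in range(6):
        pp,_=fk(q); q=solve(q,pp+(np.array(P)-pp)*(k+1)/6,R,1780,1000,30,0,1)
    print(P,tv(q))
E
```

```text
26.8 [ 0.239  0.264 -0.805  0.974 -0.16  -1.255] [614.3  11.1  93.5] [-0.664   0.7166 -0.1577  0.144 ] tilt deg 19.55 w 68.4
tiltvec 0.4159 -0.0348
toolx [-0.077 -0.997  0.003] tooly [-0.906  0.068 -0.417] tip(open -.3 ~ -44) [596.   12.6 133.5]
[np.float64(614.4187024074306), np.float64(11.264986391831158), 200] {'p': [614.0, 11.0, 200.0], 'z': [0.416, -0.035], 'tx': [-0.077, -0.997, 0.003], 'tilt': np.float64(24.65), 'q': [0.369, 0.146, -0.511, 0.356, -0.551, -0.716]}
[560, 120, 220] {'p': [560.0, 120.0, 220.0], 'z': [0.416, -0.035], 'tx': [-0.077, -0.997, 0.003], 'tilt': np.float64(24.65), 'q': [0.632, 0.065, -0.588, 0.477, -0.639, -1.054]}
[545, 220, 170] {'p': [545.0, 220.0, 170.0], 'z': [0.416, -0.035], 'tx': [-0.077, -0.997, 0.003], 'tilt': np.float64(24.65), 'q': [0.797, 0.16, -0.658, 0.646, -0.564, -1.392]}
[545, 220, 120] {'p': [545.0, 220.0, 120.0], 'z': [0.416, -0.035], 'tx': [-0.077, -0.997, 0.003], 'tilt': np.float64(24.65), 'q': [0.744, 0.217, -0.773, 0.865, -0.415, -1.593]}
[575, 219, 80] {'p': [575.0, 219.0, 80.0], 'z': [0.416, -0.035], 'tx': [-0.077, -0.997, 0.003], 'tilt': np.float64(24.65), 'q': [0.617, 0.305, -0.807, 1.162, -0.297, -1.792]}
[596, 218.5, 38] {'p': [596.0, 219.0, 38.0], 'z': [0.416, -0.035], 'tx': [-0.077, -0.997, 0.003], 'tilt': np.float64(24.65), 'q': [0.437, 0.388, -0.825, 1.67, -0.21, -2.145]}
```

apply_moves(plan=[-0.6,0,0,0.04,0,-0.6,-0.005,0,0.08,0,-0.6,-0.015,0.02,0.11,0.6,-0.6,-0.025,0.055,0.125,0.6,-0.6,-0.035,0.095,0.125,0.6,-0.6,-0.045,0.135,0.12,0.6,-0.6,-0.055,0.172,0.11,0.6,-0.6,-0.067,0.21,0.095,0.6])

```text
clock: 27.47
position: [552.6, 203.7, 196.2]
ee_rot: [-0.667, 0.713, -0.157, 0.147]
contact_force: [1.8, 0.9, -0.1]
gripper_width: 68.2
```

apply_moves(plan=[-0.6,0,0,-0.03,0,-0.6,0,0,-0.055,0,-0.6,0,0,-0.055,0])

```text
clock: 27.72
position: [548.8, 198.5, 132.9]
ee_rot: [-0.669, 0.713, -0.157, 0.139]
contact_force: [0.1, -1.0, -0.6]
gripper_width: 68.4
```

```bash
python3 st.py
python3 - <<'E'
from bench import arm
import numpy as np
s=arm.read_state(); np.savez("pics/w8s.npz",p=s["position"],q=s["ee_rot"])
E
python3 snap.py w8 wrist 250 160 410 320
```

```text
27.7167 [ 0.728  0.195 -0.742  0.759 -0.45  -1.453] [548.8 198.5 132.9] [-0.6691  0.7131 -0.1567  0.1389] tilt deg 10.56 w 68.4
tiltvec 0.4077 -0.0376
toolx [-0.066 -0.998  0.012] tooly [-0.911  0.056 -0.409] tip(open -.3 ~ -44) [530.8 200.2 173.1]
scale 3.75
```

Run:
```python
from h import *
d=load("w8"); cv2.imwrite("pics/w8c.png",cv2.resize(d["color"][200:400,270:400,::-1],None,fx=4,fy=4,interpolation=cv2.INTER_CUBIC))
```

Run:
```python
from pnp import *
d=load("w8"); s=np.load("pics/w8s.npz")
L=[((23,-48,18),(118,67)),((-23,-48,18),(383,63)),((23,48,18),(126,578)),((-23,48,18),(364,555))]
ct,Rt,cw,Rw=pnp(d,s,L,(270,200),4); print("tool",ct.round(1));print(Rt.round(3));print(cw.round(1));print(Rw.round(3))
C=cloud(d,T=d["mount"]); v=[C[y,x] for x,y in((330,240),(330,300),(340,270))]; print([ (ct+Rt@[0,0,18]-p)@Rt[:,2] for p in v])
# target: tip v=-3
S=Ro.from_quat(s["q"]).as_matrix()
tgt=np.array([0,1,0])*0; sh=S@(ct+np.array([0,1.0,45])); print("shift",sh.round(1),"TCP",(sh+s["p"]).round(1))
```

```text
res [[0.09, 0.34], [-0.07, -0.34], [-0.09, -0.27], [0.06, 0.27]]
tool [-23.5   2.5  66.6]
[[ 0.006 -1.     0.013]
 [-0.985 -0.004  0.171]
 [-0.171 -0.013 -0.985]]
[575.2 219.6  70.9]
[[ 0.827  0.064 -0.558]
 [-0.055  0.998  0.034]
 [ 0.559  0.002  0.829]]
[np.float64(-4.342527530342407), np.float64(-3.504457419327576), np.float64(-4.791307125486898)]
shift [  43.9   19.4 -103.5] TCP [592.6 217.9  29.4]
```

apply_moves(plan=[-0.6,-0.0015,0.0235,-0.0015,0,-0.6,-0.0015,0.0235,-0.0015,0,-0.6,0.0085,0.0225,-0.0245,0,-0.6,0.019,0.0215,-0.047,0,-0.6,0.029,0.0205,-0.07,0,-0.6,0.033,0.02,-0.079,0,-0.6,0.033,0.02,-0.079,0])

```text
clock: 28.35
position: [587.0, 218.5, 59.0]
ee_rot: [-0.667, 0.714, -0.158, 0.143]
contact_force: [0.6, -2.2, 0.4]
gripper_width: 68.3
```

```bash
python3 st.py; python3 snap.py w9 wrist 150 140 500 480;python3 snap.py s9 scene 370 180 510 345
```

```text
28.35 [ 0.529  0.347 -0.822  1.401 -0.245 -1.948] [587.  218.5  59. ] [-0.6672  0.7137 -0.1578  0.1435] tilt deg 9.0 w 68.3
tiltvec 0.4153 -0.0338
toolx [-0.069 -0.998  0.006] tooly [-0.907  0.06  -0.417] tip(open -.3 ~ -44) [568.7 220.   99. ]
scale 1.7647058823529411
scale 3.6363636363636362
```

```bash
python3 - <<'E'
from h import *
d=load("w9"); cv2.imwrite("pics/w9c.png",cv2.resize(d["color"][185:405,275:405,::-1],None,fx=3.6,fy=3.6,interpolation=cv2.INTER_CUBIC)[:790])
E
python3 - <<'E'
from pnp import *
from bench import arm
st=arm.read_state(); s=dict(p=st["position"],q=st["ee_rot"]); d=load("w9"); print(st["clock"],s["p"])
L=[((23,-48,18),(63,55)),((-23,-48,18),(432,48)),((23,48,18),(80,758)),((-23,48,18),(396,718))]
ct,Rt,cw,Rw=pnp(d,s,L,(275,185),3.6); print("tool",ct.round(1));print(Rt.round(3));print(cw.round(1))
C=cloud(d,T=d["mount"]); v=[C[y,x] for x,y in((330,240),(330,300),(340,270))]; print([ (ct+Rt@[0,0,18]-p)@Rt[:,2] for p in v])
S=Ro.from_quat(s["q"]).as_matrix()
for ax in(43,45): print(ax,"shift",(S@(ct+np.array([0,1.0,ax]))).round(1), (ct[2]+ax).round(1))
rz=d["range_z"]; m=(rz>0)&(rz<160)&(abs(C[...,0])<13)&(abs(C[...,1])<60); P=C[m]
for sg in(-1,1):
    Q=P[P[:,1]*sg>30]; i=np.argsort(Q[:,2])[-6:]; print(Q[i].round(1).tolist())
E
```

```text
28.45 [587.50143419 219.2048606   61.64547877]
res [[0.31, -0.03], [-0.27, 0.01], [-0.27, 0.05], [0.25, -0.04]]
tool [ -0.7   5.4 -16. ]
[[ 0.008 -0.999  0.038]
 [-0.981 -0.     0.193]
 [-0.193 -0.039 -0.98 ]]
[576.  220.8  73.9]
[np.float64(-4.941244631199926), np.float64(-2.4473168142757498), np.float64(-4.999487932386008)]
43 shift [  5.6   0.3 -27.2] 27.0
45 shift [  6.4   0.2 -29. ] 29.0
[[-3.6, -34.3, -47.3], [7.3, -34.4, -47.3], [3.9, -34.7, -47.1], [1.9, -34.4, -46.9], [2.8, -34.4, -46.7], [-3.7, -34.5, -46.3]]
[[9.5, 30.4, -33.2], [10.0, 30.4, -33.1], [11.0, 30.3, -33.1], [12.9, 30.7, -33.0], [10.4, 30.4, -32.9], [11.8, 30.4, -32.7]]
```

apply_moves(plan=[-0.6,-0.005,0,-0.003,0,-0.6,0,0,-0.015,0,-0.6,0.003,0,-0.022,0,-0.6,0.0055,0,-0.0275,0,-0.6,0.0055,0,-0.0275,0])

```text
clock: 28.87
position: [593.2, 220.8, 34.6]
ee_rot: [-0.666, 0.714, -0.158, 0.146]
contact_force: [0.6, -1.0, 0.8]
gripper_width: 68.4
```

```bash
python3 st.py; python3 snap.py w10 wrist 150 140 500 480;python3 snap.py s10 scene 370 180 510 345
```

```text
28.8667 [ 0.41   0.391 -0.831  1.77  -0.2   -2.214] [593.2 220.8  34.6] [-0.6664  0.7139 -0.1579  0.1463] tilt deg 8.53 w 68.4
tiltvec 0.4193 -0.0305
toolx [-0.069 -0.998  0.002] tooly [-0.905  0.062 -0.42 ] tip(open -.3 ~ -44) [574.7 222.1  74.6]
scale 1.7647058823529411
scale 3.6363636363636362
```

apply_moves(plan=[-0.3,0,0,0,0,-0.2,0,0,0,0,-0.1,0,0,0,0,0,0,0,0,0,0.2,0,0,0,0])

```text
clock: 29.38
position: [591.1, 221.5, 34.4]
ee_rot: [-0.667, 0.713, -0.157, 0.146]
contact_force: [-7.6, -1.0, 7.8]
gripper_width: 46.5
```

```bash
python3 st.py; python3 snap.py w11 wrist 150 140 500 480;python3 snap.py s11 scene 370 180 510 345
```

```text
29.3833 [ 0.411  0.389 -0.834  1.772 -0.199 -2.216] [591.1 221.5  34.4] [-0.6672  0.7133 -0.1571  0.1461] tilt deg 8.52 w 46.5
tiltvec 0.4181 -0.0292
toolx [-0.067 -0.998  0.001] tooly [-0.906  0.06  -0.419] tip(open -.3 ~ -44) [572.7 222.8  74.4]
scale 1.7647058823529411
scale 3.6363636363636362
```

apply_moves(plan=[1,0,0,0,0,1,0,0,0,0,1,-0.003,0,0.004,0,1,-0.006,0,0.008,0,1,-0.0115,0.001,0.0165,0,1,-0.02,0.0015,0.0285,0,1,-0.03,0.002,0.043,0])

```text
clock: 30.07
position: [560.2, 221.6, 75.1]
ee_rot: [-0.667, 0.714, -0.156, 0.144]
contact_force: [1.2, 0.8, 0.4]
gripper_width: 46.3
```

```bash
python3 st.py; python3 snap.py w12 wrist 150 140 500 480;python3 snap.py s12 scene 370 180 510 345
```

```text
30.0667 [ 0.612  0.295 -0.844  1.241 -0.283 -1.863] [560.2 221.6  75.1] [-0.6669  0.7143 -0.1565  0.1436] tilt deg 8.56 w 46.3
tiltvec 0.4138 -0.0321
toolx [-0.069 -0.998  0.004] tooly [-0.908  0.062 -0.415] tip(open -.3 ~ -44) [542.  223.  115.1]
scale 1.7647058823529411
scale 3.6363636363636362
```

Run:
```python
from h import *
d=load("w12"); C=cloud(d,T=d["mount"])
for n in("w10","w12"):
    C=cloud(load(n),T=d["mount"]); P=C[205:395,282:380].reshape(-1,3); P=P[abs(P[:,2]-np.median(P[:,2]))<10]
    A=np.c_[P[:,:2],np.ones(len(P))]; k=np.linalg.lstsq(A,P[:,2],rcond=None)[0]; print(n,"top plane in tool: dz/dx,dz/dy,z0",k.round(3),"angle y deg",np.degrees(np.arctan(k[1])).round(2), np.std(P[:,2]-A@k))
```

```text
w10 top plane in tool: dz/dx,dz/dy,z0 [-1.0000e-03  1.7800e-01 -6.2963e+01] angle y deg 10.09 0.6302399314216242
w12 top plane in tool: dz/dx,dz/dy,z0 [-2.0000e-03  1.7600e-01 -6.1908e+01] angle y deg 9.97 0.6311667229880336
```

```bash
cat > mpc2.py <<'E'
from sim3 import *
import multiprocessing as mp,sys
def ok(p): 
    if p[2]<75 or not(-330<p[1]<330 and 250<p[0]<900): return False
    if p[1]>70 and p[0]>440 and p[2]<165: return False
    if np.hypot(p[0]-553,p[1]+365)<160: return False
    return True
def cost(q):
    p,R=fk(q);t=np.degrees(np.arctan2(R[0,2],-R[2,2])); return t+70*max(0,abs(R[2,0])-.015)
def seg(q,T,n):
    for i in range(n):
        p,R=fk(q); v=T-p;L=np.linalg.norm(v)
        q=solve(q,p+v*min(1,41.7/L),R,1780,1000,8,1,1)
        if not ok(fk(q)[0]): return None
    return q
def job(a):
    q,d=a; q2=seg(q,fk(q)[0]+1000*np.array(d),8)
    return None if q2 is None else (cost(q2),q2,d)
if __name__=="__main__":
    from bench import arm
    depth=int(sys.argv[1]); q=np.array(arm.read_state()["joints"])
    p,R=fk(q); 
    if p[1]>70: # first go up and over
        for P in([560,221,190],[480,60,190]) :
            for k in range(8):
                p=fk(q)[0]; v=np.array(P)-p; L=np.linalg.norm(v); q=solve(q,p+v*min(1,41.7/max(L,1)),R,1780,1000,8,1,1)
        print("after",tv(q))
    r=np.random.default_rng(7); beam=[(cost(q),q,[])]
    with mp.Pool(4) as pool:
        for s in range(depth):
            jobs=[];par=[]
            for bi,b in enumerate(beam):
                for k in range(60 if s else 500):
                    d=r.normal(size=3); d[2]-=.4; d/=np.linalg.norm(d); jobs.append((b[1],d.round(2).tolist())); par.append(bi)
            out=pool.map(job,jobs,chunksize=4)
            c=[(o[0],o[1],beam[par[i]][2]+[o[2]]) for i,o in enumerate(out) if o]
            c.sort(key=lambda t:t[0]); beam=c[:14]
            print(s,round(beam[0][0],2),beam[0][2],tv(beam[0][1]),flush=True)
E
time timeout 570 python3 mpc2.py 8
```

```text
after {'p': [480.0, 60.0, 190.0], 'z': [0.418, -0.027], 'tx': [-0.067, -0.998, -0.001], 'tilt': np.float64(24.74), 'q': [0.609, -0.082, -0.832, 0.534, -0.539, -1.1]}
0 22.71 [[-0.49, -0.18, -0.85]] {'p': [427.0, -8.0, 116.0], 'z': [0.386, -0.02], 'tx': [-0.065, -0.998, -0.006], 'tilt': np.float64(22.74), 'q': [0.427, -0.082, -1.07, 0.678, -0.287, -1.119]}
1 20.09 [[-0.48, -0.19, -0.86], [-0.16, 0.18, -0.97]] {'p': [463.0, 26.0, 75.0], 'z': [0.343, -0.011], 'tx': [-0.063, -0.998, -0.012], 'tilt': np.float64(20.1), 'q': [0.355, 0.08, -1.07, 0.95, -0.16, -1.343]}
2 17.5 [[-0.44, -0.05, -0.9], [-0.38, -0.05, -0.92], [-0.61, -0.16, -0.77]] {'p': [411.0, 13.0, 78.0], 'z': [0.301, -0.016], 'tx': [-0.067, -0.998, -0.004], 'tilt': np.float64(17.52), 'q': [0.499, -0.001, -1.07, 0.595, -0.287, -1.121]}
3 15.23 [[-0.49, -0.18, -0.85], [-0.44, 0.28, -0.85], [-0.74, 0.04, -0.67], [-0.4, -0.19, -0.89]] {'p': [360.0, 94.0, 85.0], 'z': [0.263, -0.009], 'tx': [-0.063, -0.998, -0.008], 'tilt': np.float64(15.24), 'q': [0.857, -0.072, -1.07, 0.489, -0.45, -1.351]}
4 12.93 [[-0.49, -0.18, -0.85], [-0.44, 
[... 546 characters left out ...]
 [[-0.44, -0.05, -0.9], [-0.62, 0.13, -0.77], [-0.55, -0.44, -0.71], [-0.44, -0.07, -0.9], [-0.69, 0.0, -0.73], [-0.54, -0.46, -0.7], [-0.54, 0.06, -0.84]] {'p': [260.0, 115.0, 85.0], 'z': [0.153, -0.034], 'tx': [-0.074, -0.997, 0.023], 'tilt': np.float64(9.0), 'q': [1.232, -0.204, -1.07, 0.243, -0.701, -1.491]}
7 7.96 [[-0.4, -0.14, -0.91], [-0.51, 0.26, -0.82], [-0.57, -0.2, -0.8], [-0.78, -0.27, -0.56], [-0.48, -0.09, -0.87], [-0.39, -0.1, -0.92], [-0.35, -0.71, -0.61], [-0.5, -0.16, -0.85]] {'p': [256.0, -86.0, 84.0], 'z': [0.133, -0.029], 'tx': [-0.074, -0.997, 0.019], 'tilt': np.float64(7.85), 'q': [0.437, -0.268, -1.07, 0.135, -0.664, -0.611]}
real	0m48.245s
user	2m0.393s
sys	0m0.371s
```

apply_moves(plan=[1,-0.01,0,0.03,0,1,-0.02,0,0.065,0,1,-0.03,-0.01,0.1,0,1,-0.04,-0.04,0.115,0,1,-0.05,-0.08,0.115,0,1,-0.06,-0.12,0.115,0,1,-0.07,-0.16,0.105,0,1,-0.09,-0.19,0.085,0])

```text
clock: 30.83
position: [475.5, 36.2, 165.8]
ee_rot: [-0.666, 0.713, -0.158, 0.148]
contact_force: [1.1, -0.5, -0.6]
gripper_width: 46.9
```

```bash
python3 st.py; python3 mpc2.py 3
```

```text
30.8333 [ 0.537 -0.07  -0.91   0.608 -0.434 -1.122] [475.5  36.2 165.8] [-0.6664  0.7134 -0.1582  0.1481] tilt deg 16.99 w 46.9
tiltvec 0.4221 -0.0283
toolx [-0.068 -0.998 -0.   ] tooly [-0.904  0.062 -0.423] tip(open -.3 ~ -44) [457.   37.4 205.6]
0 23.0 [[-0.74, -0.08, -0.67]] {'p': [357.0, -3.0, 159.0], 'z': [0.391, -0.02], 'tx': [-0.065, -0.998, -0.006], 'tilt': np.float64(23.03), 'q': [0.693, -0.342, -1.07, 0.492, -0.597, -1.136]}
1 20.54 [[-0.72, -0.23, -0.65], [-0.71, 0.69, 0.16]] {'p': [265.0, 33.0, 189.0], 'z': [0.351, -0.01], 'tx': [-0.06, -0.998, -0.011], 'tilt': np.float64(20.55), 'q': [1.674, -0.788, -1.05, 0.363, -1.373, -1.82]}
2 17.96 [[-0.62, 0.03, -0.79], [-0.44, -0.11, -0.89], [-0.47, 0.16, -0.87]] {'p': [408.0, 51.0, 85.0], 'z': [0.308, -0.008], 'tx': [-0.064, -0.998, -0.012], 'tilt': np.float64(17.97), 'q': [0.608, -0.018, -1.07, 0.622, -0.32, -1.248]}
```

apply_moves(plan=[1,-0.62,0.03,-0.79,0,1,-0.62,0.03,-0.79,0,1,-0.62,0.03,-0.79,0,1,-0.62,0.03,-0.79,0,1,-0.62,0.03,-0.79,0,1,-0.62,0.03,-0.79,0,1,-0.62,0.03,-0.79,0,1,-0.62,0.03,-0.79,0])

```text
clock: 31.5
position: [393.8, 51.1, 131.1]
ee_rot: [-0.67, 0.717, -0.139, 0.13]
contact_force: [-0.2, -0.8, -1.3]
gripper_width: 46.6
```

```bash
python3 st.py; python3 mpc2.py 3
```

```text
31.5 [ 0.709 -0.162 -1.069  0.627 -0.463 -1.314] [393.8  51.1 131.1] [-0.6705  0.7171 -0.1391  0.1296] tilt deg 11.49 w 46.6
tiltvec 0.3725 -0.0257
toolx [-0.067 -0.998  0.001] tooly [-0.926  0.062 -0.373] tip(open -.3 ~ -44) [377.5  52.2 172. ]
0 19.28 [[-0.33, -0.02, -0.94]] {'p': [429.0, 56.0, 86.0], 'z': [0.33, -0.02], 'tx': [-0.066, -0.998, -0.002], 'tilt': np.float64(19.32), 'q': [0.563, 0.013, -1.07, 0.757, -0.285, -1.339]}
1 16.66 [[-0.44, -0.05, -0.9], [-0.49, 0.03, -0.87]] {'p': [401.0, 58.0, 76.0], 'z': [0.287, -0.011], 'tx': [-0.064, -0.998, -0.008], 'tilt': np.float64(16.67), 'q': [0.638, -0.001, -1.07, 0.596, -0.326, -1.254]}
2 14.23 [[-0.4, -0.14, -0.91], [-0.5, 0.27, -0.82], [-0.74, 0.04, -0.67]] {'p': [326.0, 111.0, 94.0], 'z': [0.246, -0.0], 'tx': [-0.062, -0.998, -0.015], 'tilt': np.float64(14.22), 'q': [1.008, -0.143, -1.07, 0.411, -0.548, -1.415]}
```

apply_moves(plan=[1,-0.44,-0.05,-0.9,0,1,-0.44,-0.05,-0.9,0,1,-0.44,-0.05,-0.9,0,1,-0.44,-0.05,-0.9,0,1,-0.44,-0.05,-0.9,0,1,-0.44,-0.05,-0.9,0,1,-0.44,-0.05,-0.9,0,1,-0.44,-0.05,-0.9,0])

```text
clock: 32.17
position: [396.3, 44.2, 102.5]
ee_rot: [-0.674, 0.72, -0.118, 0.115]
contact_force: [-0.0, -0.2, -1.4]
gripper_width: 46.9
```

apply_moves(plan=[1,-0.55,0.03,-0.83,0,1,-0.55,0.03,-0.83,0,1,-0.55,0.03,-0.83,0,1,-0.55,0.03,-0.83,0,1,-0.55,0.03,-0.83,0,1,-0.55,0.03,-0.83,0,1,-0.55,0.03,-0.83,0,1,-0.55,0.03,-0.83,0])

```text
clock: 32.83
position: [374.5, 62.7, 87.0]
ee_rot: [-0.677, 0.722, -0.097, 0.1]
contact_force: [-0.2, 0.6, -1.1]
gripper_width: 46.1
```

```bash
python3 st.py; python3 mpc2.py 5
```

```text
32.8333 [ 0.734 -0.071 -1.068  0.49  -0.41  -1.234] [374.5  62.7  87. ] [-0.6774  0.7223 -0.0968  0.1003] tilt deg 9.37 w 46.1
tiltvec 0.276 -0.004
toolx [-0.062 -0.998 -0.014] tooly [-0.959  0.064 -0.276] tip(open -.3 ~ -44) [362.3  62.9 129.3]
0 13.43 [[-0.62, 0.03, -0.79]] {'p': [346.0, 99.0, 76.0], 'z': [0.232, 0.0], 'tx': [-0.062, -0.998, -0.015], 'tilt': np.float64(13.42), 'q': [0.889, -0.066, -1.07, 0.425, -0.453, -1.325]}
1 11.53 [[-0.67, 0.22, -0.71], [-0.54, -0.43, -0.72]] {'p': [254.0, 169.0, 88.0], 'z': [0.2, -0.022], 'tx': [-0.067, -0.998, 0.008], 'tilt': np.float64(11.59), 'q': [1.387, -0.166, -1.07, 0.326, -0.677, -1.709]}
2 9.5 [[-0.68, 0.27, -0.68], [-0.41, -0.68, -0.6], [-0.46, -0.28, -0.84]] {'p': [294.0, 37.0, 86.0], 'z': [0.165, -0.016], 'tx': [-0.067, -0.998, 0.005], 'tilt': np.float64(9.55), 'q': [0.873, -0.213, -1.07, 0.234, -0.631, -1.123]}
3 7.22 [[-0.68, 0.27, -0.68], [-0.41, -0.68, -0.6], [-0.46, -0.28, -0.84], [-0.69, -0.02, -0.73]] {'p': [253.0, 56.0, 93.0], 'z': [0.126, -0.011], 'tx': [-0.066, -0.998, 0.002], 'tilt': np.float64(7.25), 'q': [1.077, -0.309, -1.07, 0.168, -0.766, -1.262]}
4 7.05 [[-0.68, 0.27, -0.68], [-0.41, -0.68, -0.6], [-0.46, -0.28, -0.84], [-0.69, -0.02, -0.73], [0.19, -0.98, -0.04]] {'p': [309.0, -218.0, 82.0], 'z': [0.123, -0.01], 'tx': [-0.066, -0.998, 0.002], 'tilt': np.float64(7.08), 'q': [-0.193, 0.028, -0.785, -0.023, -0.635, 0.145]}
```

apply_moves(plan=[1,-0.68,0.27,-0.68,0,1,-0.68,0.27,-0.68,0,1,-0.68,0.27,-0.68,0,1,-0.68,0.27,-0.68,0,1,-0.68,0.27,-0.68,0,1,-0.68,0.27,-0.68,0,1,-0.68,0.27,-0.68,0,1,-0.68,0.27,-0.68,0])

```text
clock: 33.5
position: [271.7, 215.0, 77.5]
ee_rot: [-0.678, 0.725, -0.091, 0.084]
contact_force: [0.3, 1.0, -1.1]
gripper_width: 46.4
```

apply_moves(plan=[1,-0.41,-0.68,-0.6,0,1,-0.41,-0.68,-0.6,0,1,-0.41,-0.68,-0.6,0,1,-0.41,-0.68,-0.6,0,1,-0.41,-0.68,-0.6,0,1,-0.41,-0.68,-0.6,0,1,-0.41,-0.68,-0.6,0,1,-0.41,-0.68,-0.6,0])

```text
clock: 34.17
position: [237.9, 110.4, 123.9]
ee_rot: [-0.679, 0.727, -0.083, 0.067]
contact_force: [-1.5, 0.5, -0.3]
gripper_width: 46.6
```

```bash
sed -i 's/250<p\[0\]<900/np.hypot(p[0],p[1])>235 and p[0]>120/' mpc2.py; python3 st.py; python3 mpc2.py 5
```

```text
34.1667 [ 1.469 -0.402 -1.068  0.267 -0.93  -1.701] [237.9 110.4 123.9] [-0.6786  0.7267 -0.083   0.067 ] tilt deg -1.48 w 46.6
tiltvec 0.2099 -0.0298
toolx [-0.07  -0.997  0.015] tooly [-0.975  0.065 -0.211] tip(open -.3 ~ -44) [228.7 111.7 166.9]
after {'p': [480.0, 60.0, 190.0], 'z': [0.21, -0.03], 'tx': [-0.07, -0.997, 0.015], 'tilt': np.float64(12.23), 'q': [0.557, 0.027, -0.552, 0.185, -0.836, -0.739]}
0 11.16 [[-0.83, -0.07, -0.55]] {'p': [276.0, 49.0, 112.0], 'z': [0.194, -0.028], 'tx': [-0.07, -0.997, 0.015], 'tilt': np.float64(11.28), 'q': [1.056, -0.335, -1.07, 0.262, -0.781, -1.306]}
1 8.83 [[-0.77, 0.06, -0.63], [-0.54, -0.43, -0.72]] {'p': [290.0, 11.0, 84.0], 'z': [0.153, -0.026], 'tx': [-0.07, -0.997, 0.015], 'tilt': np.float64(8.92), 'q': [0.791, -0.217, -1.07, 0.215, -0.639, -1.028]}
2 6.98 [[-0.77, 0.06, -0.63], [-0.54, -0.43, -0.72], [-0.71, -0.23, -0.66]] {'p': [225.0, -111.0, 81.0], 'z': [0.122, -0.007], 'tx': [-0.068, -0.998, -0.002], 'tilt': np.float64(6.99), 'q': [0.31, -0.308, -1.07, 0.068, -0.696, -0.428]}
3 6.61 [[-0.77, 0.06, -0.63], [-0.54, -0.43, -0.72], [-0.71, -0.23, -0.66], [-0.06, 1.0, -0.02]] {'p': [224.0, 166.0, 97.0], 'z': [0.115, -0.004], 'tx': [-0.067, -0.998, -0.003], 'tilt': np.float64(6.61), 'q': [1.416, -0.217, -1.007, 0.165, -0.774, -1.601]}
4 5.01 [[-0.85, -0.21, -0.48], [-0.49, 0.03, -0.87], [-0.47, 0.87, -0.1], [0.1, -0.79, -0.6], [-0.71, 0.04, -0.7]] {'p': [240.0, 42.0, 86.0], 'z': [0.087, -0.007], 'tx': [-0.067, -0.998, 0.001], 'tilt': np.float64(5.02), 'q': [1.036, -0.314, -1.07, 0.112, -0.779, -1.182]}
```

```bash
sed -i 's/if p\[1\]>70: # first/if False: #/' mpc2.py; python3 mpc2.py 5
```

```text
0 10.44 [[-0.25, -0.64, -0.73]] {'p': [270.0, -70.0, 100.0], 'z': [0.181, -0.026], 'tx': [-0.069, -0.997, 0.013], 'tilt': np.float64(10.54), 'q': [0.523, -0.322, -1.07, 0.179, -0.685, -0.723]}
1 8.78 [[-0.29, -0.25, -0.93], [-0.45, -0.55, -0.71]] {'p': [281.0, 7.0, 85.0], 'z': [0.137, -0.038], 'tx': [-0.072, -0.997, 0.028], 'tilt': np.float64(8.16), 'q': [0.812, -0.233, -1.07, 0.202, -0.676, -1.037]}
2 6.06 [[-0.29, -0.25, -0.93], [-0.45, -0.55, -0.71], [-0.71, -0.23, -0.66]] {'p': [214.0, -106.0, 91.0], 'z': [0.106, -0.02], 'tx': [-0.071, -0.997, 0.013], 'tilt': np.float64(6.17), 'q': [0.389, -0.369, -1.07, 0.083, -0.781, -0.516]}
3 6.06 [[-0.29, -0.25, -0.93], [-0.45, -0.55, -0.71], [-0.71, -0.23, -0.66], [0.55, 0.34, 0.76]] {'p': [398.0, 8.0, 345.0], 'z': [0.106, -0.02], 'tx': [-0.071, -0.997, 0.013], 'tilt': np.float64(6.17), 'q': [0.496, -0.169, -0.284, 0.069, -1.372, -0.577]}
4 5.51 [[-0.29, -0.25, -0.93], [-0.45, -0.55, -0.71], [-0.71, -0.23, -0.66], [0.57, 0.64, 0.52], [-0.66, -0.03, -0.75]] {'p': [225.0, 123.0, 77.0], 'z': [0.096, -0.022], 'tx': [-0.071, -0.997, 0.015], 'tilt': np.float64(5.64), 'q': [1.343, -0.23, -1.07, 0.147, -0.736, -1.523]}
```

apply_moves(plan=[1,-0.29,-0.25,-0.93,0,1,-0.29,-0.25,-0.93,0,1,-0.29,-0.25,-0.93,0,1,-0.29,-0.25,-0.93,0,1,-0.29,-0.25,-0.93,0,1,-0.29,-0.25,-0.93,0,1,-0.29,-0.25,-0.93,0,1,-0.29,-0.25,-0.93,0])

```text
clock: 34.83
position: [263.0, 127.8, 86.3]
ee_rot: [-0.679, 0.729, -0.072, 0.049]
contact_force: [-1.4, -0.4, -0.5]
gripper_width: 46.2
```

apply_moves(plan=[1,-0.45,-0.55,-0.71,0,1,-0.45,-0.55,-0.71,0,1,-0.45,-0.55,-0.71,0,1,-0.45,-0.55,-0.71,0,1,-0.45,-0.55,-0.71,0,1,-0.45,-0.55,-0.71,0,1,-0.45,-0.55,-0.71,0,1,-0.45,-0.55,-0.71,0])

```text
clock: 35.5
position: [263.7, 16.7, 95.0]
ee_rot: [-0.681, 0.729, -0.056, 0.039]
contact_force: [0.4, 0.3, -1.0]
gripper_width: 46.5
```

```bash
python3 st.py; python3 mpc2.py 3
```

```text
35.5 [ 0.912 -0.307 -1.068  0.179 -0.757 -1.107] [263.7  16.7  95. ] [-0.681   0.7291 -0.0556  0.0393] tilt deg 2.99 w 46.5
tiltvec 0.133 -0.0275
toolx [-0.069 -0.997  0.018] tooly [-0.989  0.066 -0.135] tip(open -.3 ~ -44) [257.8  17.9 138.6]
0 5.49 [[-0.62, 0.03, -0.79]] {'p': [242.0, 51.0, 88.0], 'z': [0.095, -0.022], 'tx': [-0.069, -0.998, 0.016], 'tilt': np.float64(5.6), 'q': [1.088, -0.307, -1.07, 0.134, -0.787, -1.25]}
1 5.35 [[-0.6, 0.06, -0.8], [0.05, -1.0, 0.04]] {'p': [265.0, -217.0, 94.0], 'z': [0.092, -0.022], 'tx': [-0.069, -0.998, 0.016], 'tilt': np.float64(5.45), 'q': [-0.197, -0.055, -0.834, 0.006, -0.696, 0.124]}
2 4.58 [[-0.6, 0.06, -0.8], [0.2, -0.91, 0.37], [-0.46, 0.6, -0.65]] {'p': [236.0, -49.0, 82.0], 'z': [0.08, -0.012], 'tx': [-0.068, -0.998, 0.007], 'tilt': np.float64(4.63), 'q': [0.627, -0.309, -1.07, 0.083, -0.754, -0.754]}
```

apply_moves(plan=[1,-0.62,0.03,-0.79,0,1,-0.62,0.03,-0.79,0,1,-0.62,0.03,-0.79,0,1,-0.62,0.03,-0.79,0,1,-0.62,0.03,-0.79,0,1,-0.62,0.03,-0.79,0,1,-0.62,0.03,-0.79,0,1,-0.62,0.03,-0.79,0])

```text
clock: 36.17
position: [232.0, 61.6, 91.8]
ee_rot: [-0.681, 0.73, -0.042, 0.024]
contact_force: [-0.4, 0.1, -1.2]
gripper_width: 46.3
```

```bash
sed -i 's/p\[2\]<75/p[2]<50/' mpc2.py; python3 st.py; python3 mpc2.py 3
```

```text
36.1667 [ 1.179 -0.332 -1.068  0.131 -0.83  -1.337] [232.   61.6  91.8] [-0.6813  0.7304 -0.042   0.0243] tilt deg 0.29 w 46.3
tiltvec 0.0927 -0.0282
toolx [-0.07  -0.997  0.022] tooly [-0.993  0.068 -0.094] tip(open -.3 ~ -44) [227.9  62.8 135.6]
0 3.43 [[-0.51, -0.3, -0.81]] {'p': [245.0, 0.0, 71.0], 'z': [0.055, -0.022], 'tx': [-0.07, -0.997, 0.019], 'tilt': np.float64(3.43), 'q': [0.817, -0.24, -1.07, 0.085, -0.721, -0.95]}
1 3.37 [[-0.51, -0.3, -0.81], [0.23, -0.95, 0.2]] {'p': [315.0, -285.0, 132.0], 'z': [0.055, -0.022], 'tx': [-0.07, -0.997, 0.018], 'tilt': np.float64(3.39), 'q': [-0.348, 0.068, -0.587, 0.003, -0.857, 0.276]}
2 3.06 [[-0.51, -0.3, -0.81], [0.61, -0.54, 0.58], [-0.66, 0.32, -0.68]] {'p': [245.0, -77.0, 57.0], 'z': [0.052, -0.02], 'tx': [-0.07, -0.997, 0.016], 'tilt': np.float64(3.19), 'q': [0.435, -0.165, -1.07, 0.068, -0.628, -0.559]}
```

apply_moves(plan=[1,-0.51,-0.3,-0.81,0,1,-0.51,-0.3,-0.81,0,1,-0.51,-0.3,-0.81,0,1,-0.51,-0.3,-0.81,0,1,-0.51,-0.3,-0.81,0,1,-0.51,-0.3,-0.81,0,1,-0.51,-0.3,-0.81,0,1,-0.51,-0.3,-0.81,0])

```text
clock: 36.83
position: [240.6, 1.7, 73.1]
ee_rot: [-0.683, 0.73, -0.023, 0.015]
contact_force: [-0.9, 0.5, -1.0]
gripper_width: 46.3
```

```bash
python3 st.py; sed -i 's/np.hypot(p\[0\],p\[1\])>235/np.hypot(p[0],p[1])>215/' mpc2.py; python3 mpc2.py 3; python3 snap.py w13 wrist 100 140 550 480
```

```text
36.8333 [ 0.826 -0.258 -1.068  0.073 -0.735 -0.947] [240.6   1.7  73.1] [-0.6825  0.7303 -0.0233  0.0154] tilt deg 1.48 w 46.3
tiltvec 0.0543 -0.0131
toolx [-0.068 -0.998  0.009] tooly [-0.996  0.067 -0.055] tip(open -.3 ~ -44) [238.2   2.2 117. ]
0 1.0 [[-0.67, 0.22, -0.71]] {'p': [202.0, 114.0, 58.0], 'z': [0.017, -0.011], 'tx': [-0.068, -0.998, 0.009], 'tilt': np.float64(1.17), 'q': [1.314, -0.199, -1.07, 0.03, -0.706, -1.405]}
1 0.98 [[-0.67, 0.22, -0.71], [0.23, -0.95, 0.2]] {'p': [270.0, -154.0, 115.0], 'z': [0.017, -0.01], 'tx': [-0.068, -0.998, 0.009], 'tilt': np.float64(1.15), 'q': [0.036, -0.117, -0.817, 0.015, -0.855, -0.114]}
2 0.46 [[-0.67, 0.22, -0.71], [0.56, -0.81, 0.18], [-0.67, 0.67, -0.32]] {'p': [201.0, 101.0, 60.0], 'z': [0.008, -0.01], 'tx': [-0.068, -0.998, 0.009], 'tilt': np.float64(0.72), 'q': [1.276, -0.218, -1.07, 0.016, -0.726, -1.356]}
scale 1.7647058823529411
```

apply_moves(plan=[1,-0.67,0.22,-0.71,0,1,-0.67,0.22,-0.71,0,1,-0.67,0.22,-0.71,0,1,-0.67,0.22,-0.71,0,1,-0.67,0.22,-0.71,0,1,-0.67,0.22,-0.71,0,1,-0.67,0.22,-0.71,0])

```text
clock: 37.47
position: [199.4, 106.8, 62.9]
ee_rot: [-0.682, 0.731, -0.012, -0.0]
contact_force: [0.5, 0.4, -0.6]
gripper_width: 46.5
```

```bash
python3 st.py
python3 - <<'E'
from h import *
d=load("w13"); C=cloud(d,T=d["mount"]); P=C[205:395,282:375].reshape(-1,3); P=P[abs(P[:,2]-np.median(P[:,2]))<10]
A=np.c_[P[:,:2],np.ones(len(P))]; k=np.linalg.lstsq(A,P[:,2],rcond=None)[0]; print(k.round(3),np.degrees(np.arctan(k[:2])).round(2))
E
python3 mpc2.py 1
```

```text
37.4667 [ 1.317 -0.226 -1.068  0.029 -0.742 -1.409] [199.4 106.8  62.9] [-6.820e-01  7.313e-01 -1.170e-02 -3.000e-04] tilt deg -0.76 w 46.5
tiltvec 0.0156 -0.0175
toolx [-0.07  -0.997  0.016] tooly [-0.997  0.07  -0.017] tip(open -.3 ~ -44) [198.8 107.6 106.8]
[-3.00e-03  1.75e-01 -6.20e+01] [-0.17  9.91]
0 0.79 [[0.04, -1.0, -0.03]] {'p': [223.0, -156.0, 67.0], 'z': [0.013, -0.017], 'tx': [-0.07, -0.997, 0.016], 'tilt': np.float64(1.21), 'q': [0.043, -0.116, -0.979, 0.027, -0.695, -0.134]}
```

Run:
```python
from pnp import *
d=load("w13"); mt=d["mount"]; k1=np.array([float(d["k1"]),0,0,0,0])
cv2.imwrite("pics/w13c.png",cv2.resize(d["color"][180:260,255:400,::-1],None,fx=5.5,fy=5.5,interpolation=cv2.INTER_CUBIC))
def Rtool(a,b): # block axes in tool: x_b->-y, y_b->-x, z_b->-z, tilt a about tool x, yaw b
    R0=np.array([[0,-1,0],[-1,0,0],[0,0,-1.]]); return Ro.from_euler('xz',[a,b],degrees=True).as_matrix()@R0
for sgn in(1,-1):
    R=Rtool(sgn*9.9,0); print(R.round(3)[:,2], "want z_b normal ~ (0,.17,-.98)")
uv=[((p[0]+.5)/1.7647-.5+100,(p[1]+.5)/1.7647-.5+140) for p in((292,107),(512,105))]
M=[(23,-48,18),(-23,-48,18)]
a=9.9 if Rtool(9.9,0)[1,2]>0 else -9.9
def f(x):
    P=np.array([Rtool(a,x[3])@m+x[:3] for m in M]); q=np.linalg.inv(mt); p=P@q[:3,:3].T+q[:3,3]
    return (cv2.projectPoints(p.reshape(-1,1,3),np.zeros(3),np.zeros(3),d["camera_matrix"],k1)[0].reshape(-1,2)-uv).ravel()
s=least_squares(f,[0,0,-43,0]); print(s.x.round(2),s.cost)
```

```text
[ 0.     0.172 -0.985] want z_b normal ~ (0,.17,-.98)
[ 0.    -0.172 -0.985] want z_b normal ~ (0,.17,-.98)
[  3.37  -1.83 -40.09   0.88] 4.4500135912722134e-23
```

apply_moves(plan=[1,0.02,-0.01,0.03,0,1,0.045,-0.025,0.055,0,1,0.075,-0.045,0.067,0,1,0.107,-0.07,0.067,0,1,0.139,-0.095,0.067,0,1,0.171,-0.12,0.067,0,1,0.203,-0.145,0.067,0,1,0.235,-0.17,0.067,-3])

```text
clock: 38.13
position: [436.7, -65.8, 129.4]
ee_rot: [-0.662, 0.749, -0.012, -0.002]
contact_force: [1.2, 2.0, 0.1]
gripper_width: 46.2
```

apply_moves(plan=[1,0.032,-0.024,0,0,1,0.064,-0.048,0,-3,1,0.096,-0.072,0,-3,1,0.128,-0.096,0,-3,1,0.16,-0.12,-0.01,-3,1,0.188,-0.14,-0.03,-3,1,0.193,-0.145,-0.05,-3,1,0.193,-0.145,-0.06,-3])

```text
clock: 38.8
position: [628.2, -209.5, 65.2]
ee_rot: [-0.642, 0.767, -0.01, -0.003]
contact_force: [-0.6, -0.2, -1.3]
gripper_width: 46.2
```

```bash
python3 st.py; python3 snap.py w14 wrist; python3 snap.py t14 top 340 130 470 260; python3 snap.py s14 scene 100 200 320 380
```

```text
38.8 [-0.068  0.544 -0.075  0.023 -0.943 -0.122] [ 628.2 -209.5   65.2] [-0.6419  0.7667 -0.0098 -0.0035] tilt deg 0.49 w 46.2
tiltvec 0.0073 -0.0195
toolx [-0.176 -0.984  0.018] tooly [-0.984  0.176 -0.011] tip(open -.3 ~ -44) [ 627.9 -208.7  109.2]
scale 1.25
scale 4.615384615384615
scale 3.3333333333333335
```

Run:
```python
from model import *
from bench import arm
st=arm.read_state(); d=load("w14")
T=np.eye(4);T[:3,:3]=Ro.from_quat(st["ee_rot"]).as_matrix();T[:3,3]=st["position"];TT=T@d["mount"]
f=lambda p:((p[0]+.5)/1.25-.5,(p[1]+.5)/1.25-.5)
print(world(d,[f((328,195)),f((472,193))],z=8.,T=TT).round(1),"expect rim corners left=x+: (659.5,-282.3) right:(581,-268.7)")
W=cloud(d,T=TT)
def w(p): u,v=f(p); return W[int(v),int(u)].round(1)
print("block top left/right near end",w((338,256)),w((480,256)),"mid",w((345,360)),w((470,360)))
```

```text
[[ 658.2 -280.4    8. ]
 [ 580.  -267.8    8. ]] expect rim corners left=x+: (659.5,-282.3) right:(581,-268.7)
block top left/right near end [ 635.8 -260.5  134.3] [ 596.5 -252.5  126. ] mid [ 640.8 -229.8  132.8] [ 603.8 -221.2  127. ]
```

apply_moves(plan=[1,0,0,-0.025,0,1,0,0,-0.05,0,1,0,0,-0.065,0,1,0,0,-0.073,0,1,0,0,-0.076,0,1,0,0,-0.076,0])

```text
clock: 39.45
position: [628.4, -209.3, -5.3]
ee_rot: [-0.643, 0.766, -0.012, -0.001]
contact_force: [0.5, -0.1, -1.3]
gripper_width: 46.2
```

```bash
python3 st.py; python3 snap.py s15 scene 150 250 290 370
```

```text
39.45 [-0.068  0.621 -0.144  0.027 -0.791 -0.125] [ 628.4 -209.3   -5.3] [-0.6429  0.7658 -0.0123 -0.0013] tilt deg 0.86 w 46.2
tiltvec 0.0138 -0.0205
toolx [-0.173 -0.985  0.018] tooly [-0.985  0.173 -0.017] tip(open -.3 ~ -44) [ 627.8 -208.4   38.7]
scale 5.0
```

apply_moves(plan=[1,0,0,-0.002,0,1,0,0,-0.004,0,1,0,0,-0.004,0])

```text
clock: 39.75
position: [628.0, -209.9, -10.0]
ee_rot: [-0.642, 0.766, -0.012, -0.001]
contact_force: [0.1, -0.6, -1.0]
gripper_width: 46.5
```

apply_moves(plan=[1,0,0,-0.0015,0,1,0,0,-0.003,0,1,0,0,-0.003,0])

```text
clock: 40.0
position: [627.5, -210.0, -13.9]
ee_rot: [-0.642, 0.766, -0.011, -0.002]
contact_force: [-0.6, -0.4, -1.1]
gripper_width: 46.3
```

apply_moves(plan=[1,0,0,-0.0015,0,1,0,0,-0.003,0,1,0,0,-0.003,0])

```text
clock: 40.25
position: [627.9, -210.0, -16.7]
ee_rot: [-0.642, 0.766, -0.012, -0.002]
contact_force: [-0.7, -0.9, 0.0]
gripper_width: 46.6
```

apply_moves(plan=[1,0,0,-0.0015,0,1,0,0,-0.003,0,1,0,0,-0.003,0])

```text
clock: 40.5
position: [628.0, -210.4, -17.3]
ee_rot: [-0.643, 0.766, -0.012, -0.002]
contact_force: [-2.9, 0.4, 10.2]
gripper_width: 46.7
```

apply_moves(plan=[1,0,0,0.001,0,-0.05,0,0,0.0015,0,-0.08,0,0,0.0015,0,-0.1,0,0,0.0015,0,-0.12,0,0,0.0015,0,-0.14,0,0,0.0015,0])

```text
clock: 41.0
position: [628.3, -210.2, -17.9]
ee_rot: [-0.642, 0.766, -0.012, -0.001]
contact_force: [-0.5, -1.5, 2.1]
gripper_width: 48.6
```

```bash
python3 snap.py s20 scene; ls pics | tail -3; cat snap.py
```

```text
scale 1.25
wrist0.png
wrist2.npz
wrist2.png
import sys
from bench import arm
from h import *
n,cam=sys.argv[1:3]; box=list(map(int,sys.argv[3:7])) if len(sys.argv)>3 else [0,0,640,480]
d=arm.get_image(cam); np.savez(f"pics/{n}.npz",**d)
s=min(800/(box[2]-box[0]),600/(box[3]-box[1]),8); crop(d["color"],box,s,f"pics/{n}.png"); print("scale",s)
```

View pics/s20.png

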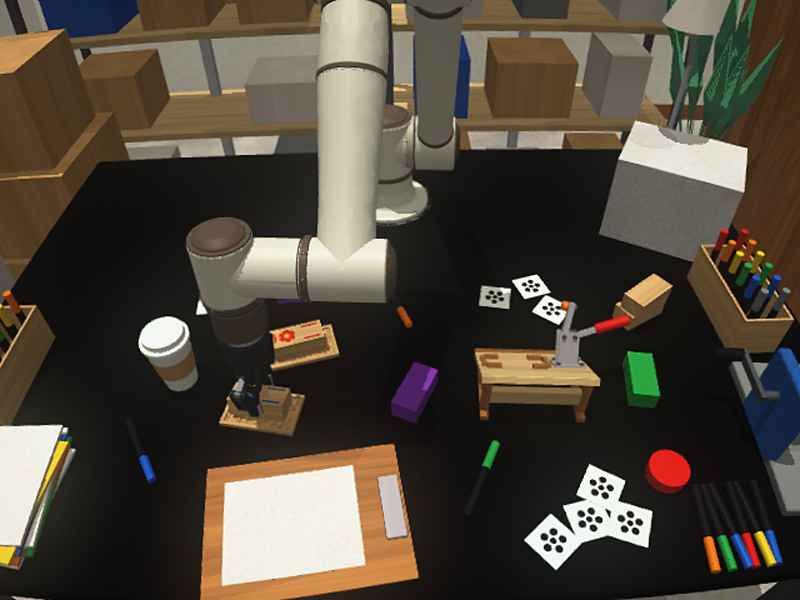

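apply_moves(plan=[-0.17,0,0,0,0,-0.2,0,0,0,0,-0.24,0,0,0,0,-0.28,0,0,0,0,-0.3,0,0,0,0,-0.3,0,0,0,0])

```text
clock: 41.55
position: [627.7, -209.8, -18.3]
ee_rot: [-0.642, 0.766, -0.011, -0.002]
contact_force: [0.1, 0.1, -0.3]
gripper_width: 55.5
```

The scene picture shows the block in the tray around (262,403), inside the rim, clamp open (595,335), and red block and cup in place. Fingers are now clear; looking closer.

```bash
python3 snap.py s21 scene 150 260 270 360
```

```text
scale 6.0
```

View pics/s21.png

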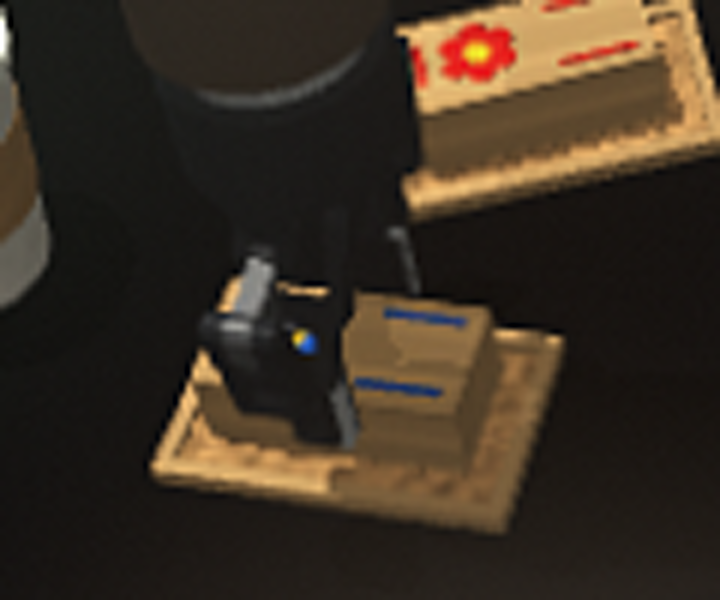

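The block sits flat with the cork visible all round and the blue flower up. I'll open a little more and rise.

apply_moves(plan=[-0.45,0,0,0,0,-0.5,0,0,0,0,-0.5,0,0,0.004,0,-0.5,0,0,0.012,0,-0.5,0,0,0.03,0,-0.5,0,0,0.06,0,-0.5,0,0,0.095,0,-0.5,0,0,0.13,0])

```text
clock: 42.27
position: [627.4, -209.9, 113.8]
ee_rot: [-0.643, 0.766, -0.011, -0.002]
contact_force: [0.6, -0.0, 0.0]
gripper_width: 64.2
```

apply_moves(plan=[-0.5,0,0,0.035,0,-0.5,0,0,0.07,0,-0.5,0,0,0.1,0,-0.5,0,0,0.1,0])

```text
clock: 42.6
position: [631.5, -211.3, 221.9]
ee_rot: [-0.643, 0.766, -0.018, 0.003]
contact_force: [0.4, 0.6, 1.7]
gripper_width: 64.2
```

```bash
python3 snap.py s22 scene 80 180 560 400; python3 snap.py t22 top; python3 snap.py s23 scene 150 260 270 360
```

```text
scale 1.6666666666666667
scale 1.25
scale 6.0
```

View pics/s22.png

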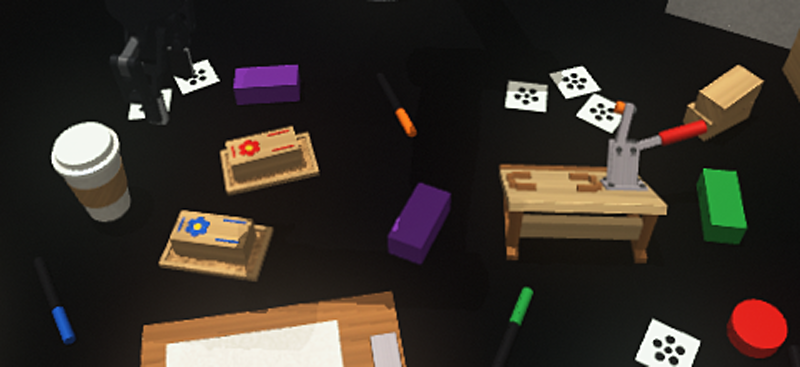

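View pics/t22.png

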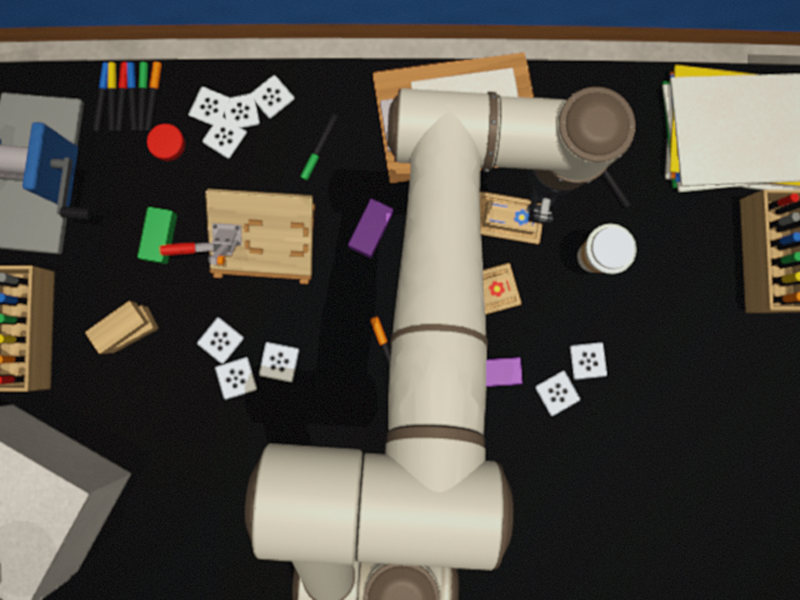

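View pics/s23.png

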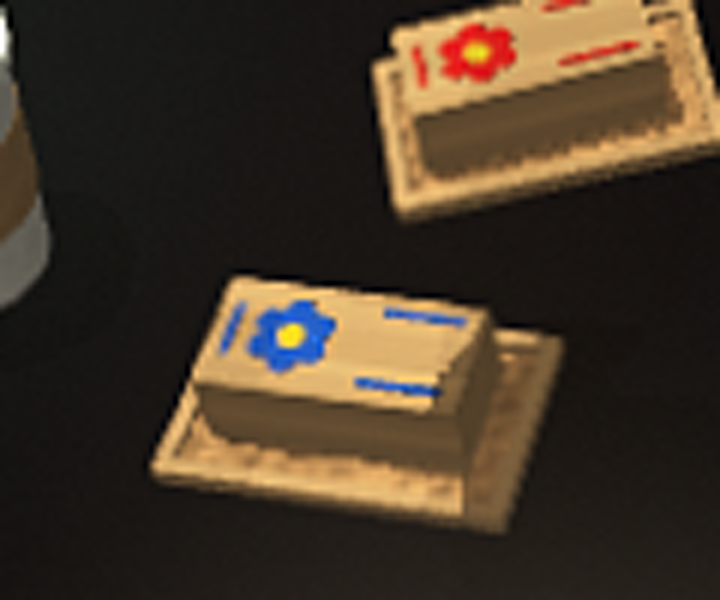

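The block lies in the tray with the flower up. The clamp is open, and the red block and cup are in place. I'll check its flatness from depth.

```bash
cat h.py | head -40
python3 - <<'E'
from h import *
import numpy as np
from bench import arm
d=dict(np.load("pics/s23.npz"))
import cv2
# own unprojection
K=d["camera_matrix"];k1=float(d["k1"]);T=np.linalg.inv(d["camera_from_world"])
v,u=np.mgrid[300:345,175:245]
z=d["range_z"][v,u]
pts=np.stack([u,v],-1).reshape(-1,1,2).astype(float)
n=cv2.undistortPoints(pts,K,np.array([k1,0,0,0.])).reshape(-1,2)
zz=z.ravel();P=np.c_[n[:,0]*zz,n[:,1]*zz,zz,np.ones(len(zz))]@T.T
P=P[zz>0][:,:3]
c,s=np.cos(np.radians(-10)),np.sin(np.radians(-10))
q=(P[:,:2]-[631.2,-212])@np.array([[c,-s],[s,c]])
m=(P[:,2]>36)&(P[:,2]<60)&(abs(q[:,0])<40)&(abs(q[:,1])<60)
A=np.c_[q[m],np.ones(m.sum())];co=np.linalg.lstsq(A,P[m,2],rcond=None)[0]
r=P[m,2]-A@co; k=abs(r)<3
co=np.linalg.lstsq(A[k],P[m,2][k],rcond=None)[0]
print(m.sum(),"slopes deg",np.degrees(np.arctan(co[:2])),"z0",co[2])
print("extent",np.percentile(q[m],[1,99],axis=0))
E
```

```text
import numpy as np, cv2
def load(n): return dict(np.load(f"pics/{n}.npz"))
def slopes(d,uv):
    K=d["camera_matrix"];k=float(d["k1"])
    uv=np.asarray(uv,float).reshape(-1,1,2)
    return cv2.undistortPoints(uv,K,np.array([k,0,0,0,0.])).reshape(-1,2)
def world(d,uv,z=None,T=None):
    """T: cam->world 4x4"""
    if T is None: T=np.linalg.inv(d["camera_from_world"])
    s=slopes(d,uv); r=np.c_[s,np.ones(len(s))]
    if z is None:
        zz=[d["range_z"][int(round(v)),int(round(u))] for u,v in np.reshape(uv,(-1,2))]
        P=r*np.array(zz)[:,None]; return P@T[:3,:3].T+T[:3,3]
    D=r@T[:3,:3].T; o=T[:3,3]
    return o+D*((z-o[2])/D[:,2])[:,None]
def cloud(d,T=None,box=None):
    u0,v0,u1,v1=box or (0,0,640,480)
    U,V=np.meshgrid(np.arange(u0,u1),np.arange(v0,v1))
    uv=np.c_[U.ravel(),V.ravel()]; P=world(d,uv,T=T)
    return P.reshape(v1-v0,u1-u0,3)
def crop(img,box,s,name):
    u0,v0,u1,v1=box; cv2.imwrite(name,cv2.resize(img[v0:v1,u0:u1,::-1],None,fx=s,fy=s,interpolation=cv2.INTER_CUBIC))
853 slopes deg [-0.66411031  0.18442018] z0 39.89761673928171
extent [[-24.13270909 -48.95013694]
 [ 22.7474102   45.75497994]]
```

The top face is level to 0.7° at 39.9 mm (expected 40), and the block is centred in the tray to within about 2 mm. Handing in.

```bash
python3 -c "
from bench import arm
print(arm.job_done())"
```

```text
the job is handed in; nothing more can be done
None
```

I threw the red handle over until the clamp snapped open, then lifted the blue block straight out of its nest. I lowered it into the empty tray, released it in stages, and raised the gripper clear. The job went in at about 43 s of the 56 s allowed.

**Last checks:**
- **Block:** it lies flower up in the tray. The depth reading puts its top at 39.9 mm (40 expected), level to about 0.7° and within about 2 mm of the tray's centre.
- **Surroundings:** the pictures show the clamp still open, with the red block and cup in place.
- **Contact:** the force reading as the block touched the cork was about 10 N, more than the 2–5 N I was aiming for.

**Disagreements along the way:**
- **Fingertips:** they sit about 42 mm behind the stated TCP, so I worked from measured fingertip positions.
- **Block position:** the wrist depth and the picture-based estimate differed by about 4 mm.
- **Block tilt:** it sat about 10° tilted in the grip, so one long edge touched down first and it settled flat as the fingers opened.
- **Tool tilt:** the moves can't tilt the tool directly, so I did it by commanding poses just out of reach.

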